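# Pack out a window profile in the assembly jig and hold it tight

## Task

Swing the stiff hold-down arm of the jig round until its pad is over the white profile, and leave it there. Then fill the gap between the jig's fence and the profile: stand one packer upright against the fence, add the second one beside it if the gap is too wide for the wedge to close, and push the wedge down, thin end first, between the packers and the profile until it jams tight (firmly, not brutally, and before it reaches the base plate). Finish while still gripping the wedge and keeping the stack tight, so that the program ends holding it; leave the mug, tape roll and tub where they are.

Things in the scene. Friction and masses are not known exactly. Their poses are not given: they have to be found in the camera images.
- jig: Jig screwed to the bench. Origin: table level, on the gap face of the fence, at the middle of its length. x points across the gap from the fence to the profile, y along the gap, z up. Aluminium base plate x -50 to 200, y -110 to 180 mm, its top (the gap's floor) at z = 10 mm. Post of the hold-down arm at x 140, y 125 mm; rail with rubber buffers behind the profile, x 91 to 113 mm.
- fence_top (a point): Top centre of the fence, a dark steel block on the jig: x -30 to 0, y -50 to 50, top at z = 66 mm in the jig's frame. The stack belongs within 40 mm of the fence's middle (jig y = 0).
- profile: White plastic window-frame profile, 50 (x) x 250 (y) x 50 mm, on the base plate, parallel to the fence. Origin: lower edge of its gap face, opposite the fence's middle; axes as the jig's. It covers x 0 to 50, y -95 to 155 mm. Its x in the jig's frame is the gap width: 22 to 34 mm, different each time.
- profile_edge (a point): Top edge of the profile's gap face, 50 mm above profile (60 mm above the table), opposite the fence's middle. The wedge's slope jams here. The profile yields on rubber buffers by up to 6 mm in +x, about 2.5 N per mm, and springs back.
- holddown (a joint): Swivel of the hold-down arm about its upright post, rad. 0: arm points from the post to the jig's -x, pad over the profile; negative: turned clockwise seen from above (-1.57: to the jig's +y). Starts parked between -1.7 and -1.1; range -2.2 to 0.5. Stiff: 0.25 N m to turn (3 N at the knob), stays where it is left. Between about -0.4 and 0.3 the pad is over the profile.
- holddown_knob (a point): Top centre of the black upright round knob (20 mm diameter, 38 mm of it free above the grey arm, top 125 mm above the table) at the end of the hold-down arm, 90 mm from the swivel axis. The 20 mm rubber pad is straight below it, 1 mm above the profile's top when swung over it.
- packer_short: Grey plastic packer plate, 10 mm thick (x), 40 mm long (y), 86 mm tall, 50 g, upright in one of the caddy's two plain slots (the packers may be swapped). Origin: centre of its underside. Grip it across the 40 mm near the top; in the gap it rises 30 mm above the fence. Use it first: it is shorter, so fingers that hold the longer one by its ends clear it.
- packer_long: As the short packer, but 50 mm long (y): 10 x 50 x 86 mm.
- wedge: Grey plastic wedge, thin end down in the caddy's slot at +x, 60 mm long (y), 88 mm tall, 80 g. Origin: level of its thin underside, below the middle of its head; z up. Its face at x = -12 mm is upright and plane and belongs against the packers; the other slopes from x = -8.5 mm at the tip (3.5 mm thick) to +12.5 mm at 60 mm height (0.35 mm thicker per mm). Do not turn it round: its x goes to the profile.
- wedge_head (a point): Top centre of the wedge's head, 88 mm above wedge. The head is 24.5 mm thick (x) with upright sides over the top 28 mm; grip it there across the 60 mm length. A push of 10 to 15 N down makes the wedge tight; before and after, lean it sideways (5 to 8 N) against packers and fence, so the hand does not take the packers' share. With one packer it closes gaps up to about 28 mm before the tip meets the base plate, with two gaps over 26 mm.
- caddy: Plywood slotted block, 150 x 80 x 30 mm, fixed. Origin: centre of its underside. Slots along its y at x = -45, 0 (packers) and +45 mm (wedge), 22 mm deep, slot floor 8 mm above the table; packers and wedge stand with their axes along the caddy's.
- mug: Bystander: mug, 80 mm wide, 90 mm tall; origin at its underside. Leave alone.
- tape: Bystander: tape roll lying flat, 100 mm wide, 25 mm high; origin at its underside. Leave alone.
- screw_tub: Bystander: small black tub, 80 x 80 x 40 mm; origin at its underside. Leave alone.
Things that resemble listed ones, but are neither listed nor needed, are in the scene too. There is more than one size of the wedge; the one meant has the size given above.

How it is judged:
On the way, in this order (a step that is already met when the one before it is completed fails the run):
1. the hold-down arm stands still with its pad over the profile (x of holddown_knob in the frame of profile between 0.006 and 0.044 m and y of holddown_knob in the frame of profile between 0.05 and 0.19 m and velocity of joint holddown between -0.05 and 0.05 rad/s), for 0.3 s.
2. a packer stands upright on the floor of the gap (((x of packer_short in the frame of jig between 0 and 0.034 m and y of packer_short in the frame of jig between -0.04 and 0.04 m and height (world z) of packer_short below 0.016 m and angle between packer_short's own z axis and vertical below 0.12 rad) or (x of packer_long in the frame of jig between 0 and 0.034 m and y of packer_long in the frame of jig between -0.04 and 0.04 m and height (world z) of packer_long below 0.016 m and angle between packer_long's own z axis and vertical below 0.12 rad))), for 0.3 s.
At the end, for the whole second after the job is handed in: Hold-down pad over the profile (6 mm inside its edges); a packer upright (7 deg) on the gap floor within 40 mm of the fence's middle; wedge upright (9 deg), at rest, over 3 N on the profile and 2 N on the packer, not on the jig or its base plate, still held by the fingers (x of holddown_knob in the frame of profile between 0.006 and 0.044 m and y of holddown_knob in the frame of profile between 0.05 and 0.19 m and (((x of packer_short in the frame of jig between 0 and 0.034 m and y of packer_short in the frame of jig between -0.04 and 0.04 m and height (world z) of packer_short below 0.016 m and angle between packer_short's own z axis and vertical below 0.12 rad) and contact force between wedge and packer_short above 2 N) or ((x of packer_long in the frame of jig between 0 and 0.034 m and y of packer_long in the frame of jig between -0.04 and 0.04 m and height (world z) of packer_long below 0.016 m and angle between packer_long's own z axis and vertical below 0.12 rad) and contact force between wedge and packer_long above 2 N)) and contact force between wedge and profile above 3 N and contact force between wedge and jig below 1 N and contact force between the fingers and wedge above 1 N and y of wedge in the frame of jig between -0.04 and 0.04 m and z of wedge in the frame of jig below 0.057 m and angle between wedge's own z axis and vertical below 0.15 rad and linear speed of wedge below 0.01 m/s); the arm keeps its last pose, push and grip.
It fails at once if a bystander is shifted by more than 40 mm (distance of any of mug, tape, screw_tub from where it was at the start of the episode above 0.04 m).
It fails at once if the wedge is driven brutally (over 60 N on the profile) (contact force between wedge and profile above 60 N).
It also fails if it takes over 72 s, if anything falls off the work surface, if the arm or the gripper's body presses on something with over 40 N, if the wrist force passes 120 N, or if a joint passes its speed limit or range.

## Robot

A 6-joint arm with a two-finger parallel gripper is mounted at the origin on the work surface. World frame = base frame: x ahead of the robot, y to its left, z up, the work surface at z = 0. Lengths are in m, angles in rad, forces in N, time in s.
With the tool pointing down it reaches from about 0.425 to 0.95 m from the base axis. Payload 3.5 kg.
Tool frame: the origin (TCP) lies on the centre line of the jaws, within the pads' length; the fingertips stand 11 mm ahead of it and the grasp point (between the pads) lies 8 mm behind it; y points along the fingers, x is the direction in which the jaws open and shut, and the axes are right-handed (so a half turn about y gives the same grasp; the last joint's range is limited). The gripper opens to 85 mm and grips with 20 to 120 N. Pads are 22 mm wide; open, the fingers measure 114 mm over their backs; the gripper's body (76 mm by 85 mm) begins 54 mm behind the grasp point. The pads swing forward as they close: fully open they stand 13 mm farther back than shut.
Start: joints at [-1.262, 0.286, 1.577, -0, 1.279, -0.15], TCP at [0.299, -0.605, 0.22] pointing down, gripper open.
Joint ranges: [-2.77, 2.77], [-0.9, 2.22], [0.21, 2.48], [-1.53, 4.67], [0.24, 2.81], [-2.84, 2.84]. Speed limits (rad/s): [2.79, 2.79, 3.14, 3.14, 3.14, 3.14].

## Interface

Orientations are given as a unit quaternion [x, y, z, w].
In Python, from plant import get_state, read_camera, sign_off gives the robot as it stands.
- The arm moves only by the shell command python3 -m inch 'ROWS' [FORCE]. ROWS is JSON, a list of rows, each an object of numbers: "ax", "ay", "az": the turn, a rotation vector about the tool's x, y, z in rad; "x", "y", "z": the shift along the tool's x, y, z in mm; "hand": the closure, from -1 (fully open) to 1 (shut). In form: [{"ax": .., "ay": .., "az": .., "x": .., "y": .., "z": .., "hand": ..}, ...]. A call has 1 to 5 rows; each row shifts and turns the commanded pose from where the row before left it, along the tool's axes as they then stand; what a row does not reach is not made up. A row lasts 1/12 s, in which the tool goes at most 41.7 mm and 7.16 degrees, less where a joint would pass 70% of its speed; a pose out of reach is approached as far as the arm can. A call with a gripper value outside its range is refused whole. The fingers move at their own pace and stop on an object; FORCE is the grip in N (left out, the last holds). Time passes only in rows, so rows that do not move let the fingers close. It gives the time, the measured TCP pose, the force and the opening at its end, in the units of the state.
- get_state(): the state, without advancing time (a new reading comes with each control period).
- read_camera(name): name is "scene" or "top" or "wrist"; returns a dict with "img" (480x640x3 uint8, red, green, blue), "fov_y" (degrees; the focal length in pixels is half the picture's height over the tangent of half this angle, whatever the lens; pixels are square), "cx", "cy" (the principal point, pixels), "T" (4x4, takes a point from camera to world coordinates); the wrist camera has in their place "T_tool_cam" (4x4, takes a point from camera to tool coordinates, whose origin is the TCP and whose axes are the tool frame's). Camera axes: x right, y down, z forward; pixel columns grow to the right and rows downward; lengths in m; the calibration is good to about 2 mm. A picture is of the moment at which its call begins: read the wrist's pose just before it. There is no depth.
- sign_off(): hands the job in, once; it reports no verdict.
The state is a dict: "time": time; "qpos": joint angles; "dq": joint speeds; "joint_efforts": joint torques, N m; "eef_pos": TCP position; "tcp_rot": TCP orientation; "contact_force": force on the tool from outside, world axes, zero at the start; "wrist_torque": the same for the moment, N m; "opening": opening from 0.0 (shut) to 1.0 (fully open).
Only numpy, scipy, OpenCV 4.12 (cv2) and the standard library are available. Lean on these libraries where they do the work, as an engineer would, in place of code of your own. Each camera call takes 0.05 s, during which the arm holds its last target. There are 200 camera calls.

## Working session

There is one attempt and no reset: what is moved stays moved. The work goes in short steps, Python scripts to look and compute and a shell command to move; the robot and the scene stay as the last step left them, time stands still between calls to the robot, and variables do not carry over. Pictures are saved under pics/ and viewed, about 8 in all and at most 12, crops included, and the job is handed in when it is done.

```bash
mkdir -p pics; ls
python3 - <<'E'
from plant import *
import cv2,numpy as np
s=get_state();print(s)
for n in("scene","top"):
    c=read_camera(n);cv2.imwrite(f"pics/{n}0.png",c["img"][:,:,::-1]);print(n,c["fov_y"],c["cx"],c["cy"],np.round(c["T"],4).tolist())
E
```

```text
pics
{'time': 0.0, 'qpos': array([-1.26202877e+00,  2.87188481e-01,  1.57819843e+00, -1.23534847e-05,
        1.27857102e+00, -1.50002788e-01]), 'dq': array([-1.83157027e-04, -6.32741439e-04,  1.57779187e-03,  8.48039056e-05,
        1.65644121e-03,  1.05289482e-03]), 'joint_efforts': array([-7.42110242e-04, -4.05988491e+01, -2.92625141e+01, -1.46410771e-04,
        5.90579904e-03,  1.53183680e-05]), 'eef_pos': array([ 0.29873197, -0.6045308 ,  0.21832038]), 'tcp_rot': array([-0.60005347,  0.37385149, -0.37257338,  0.60113224]), 'contact_force': array([-0.22181102,  0.50517369,  1.24646527]), 'wrist_torque': array([ 0.01694414,  0.00449794, -0.03427095]), 'opening': 1.0027528729719097}
scene 56.32144869469337 328.83206852824156 238.01709140335728 [[0.6858, 0.4259, -0.5902, 1.1045], [0.7277, -0.3861, 0.5669, -0.5649], [0.0135, -0.8182, -0.5747, 0.6732], [0.0, 0.0, 0.0, 1.0]]
top 42.03057689164632 323.51673930497293 232.66723596454483 [[0.0213, -0.9856, 0.1675, 0.2681], [-0.9998, -0.0215, 0.001, 0.0129], [0.0026, -0.1675, -0.9859, 1.5856], [0.0, 0.0, 0.0, 1.0]]
```

View pics/top0.png

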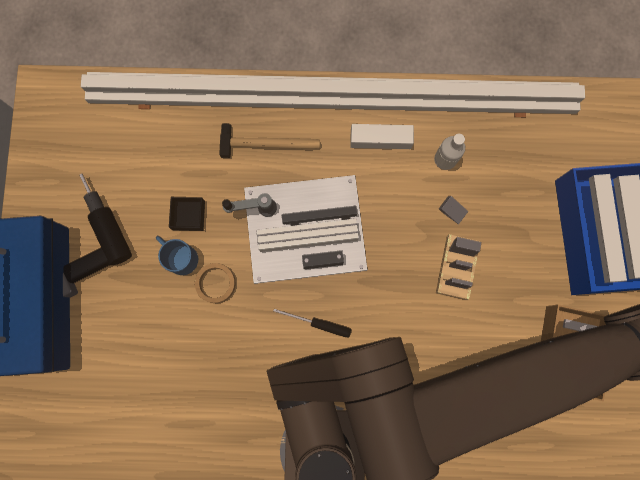

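View pics/scene0.png

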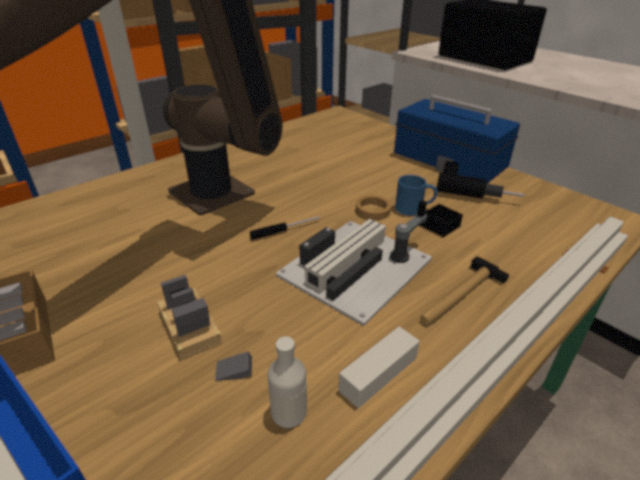

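```bash
cat > h.py <<'E'
import numpy as np,cv2
from scipy.spatial.transform import Rotation as R
from plant import get_state,read_camera
def grab(n):
    s=get_state();c=read_camera(n);c["img"]=c["img"][:,:,::-1].copy()
    if n=="wrist":
        T=np.eye(4);T[:3,:3]=R.from_quat(s["tcp_rot"]).as_matrix();T[:3,3]=s["eef_pos"];c["T"]=T@c["T_tool_cam"]
    c["f"]=240/np.tan(np.radians(c["fov_y"])/2);return c
def ray(c,uv):
    d=c["T"][:3,:3]@np.array([(uv[0]-c["cx"])/c["f"],(uv[1]-c["cy"])/c["f"],1]);return c["T"][:3,3],d
def onz(c,uv,z):
    o,d=ray(c,uv);return o+d*(z-o[2])/d[2]
def proj(c,p):
    q=c["T"][:3,:3].T@(np.asarray(p,float)-c["T"][:3,3]);return np.array([c["cx"],c["cy"]])+c["f"]*q[:2]/q[2]
def tri(c1,u1,c2,u2):
    (a,d),(b,e)=ray(c1,u1),ray(c2,u2);t=np.linalg.lstsq(np.c_[d,-e],b-a,rcond=None)[0]
    p,q=a+t[0]*d,b+t[1]*e;return (p+q)/2,np.linalg.norm(p-q)
def move(pos,jaw=None):
    """tool shift mm (after turn) and turn to go to pos with the tool down and jaw axis along angle jaw (world, mod pi)"""
    s=get_state();M=R.from_quat(s["tcp_rot"]).as_matrix()
    x=M[:,0];a=np.arctan2(x[1],x[0])
    if jaw is None: jaw=a
    a=a+(jaw-a+np.pi/2)%np.pi-np.pi/2
    X=np.array([np.cos(a),np.sin(a),0]);Y=np.array([0,0,-1.]);G=np.c_[X,Y,np.cross(X,Y)]
    w=R.from_matrix(M.T@G).as_rotvec();d=G.T@(np.asarray(pos)-s["eef_pos"])*1000
    print("t",round(s["time"],2),"at",s["eef_pos"].round(4),"F",s["contact_force"].round(1),"op",round(s["opening"],3),"turn",w.round(4),"shift",d.round(1),"toolx",G[:,0].round(3),"toolz",G[:,2].round(3),"q6",s["qpos"][5].round(2))
E
python3 - <<'E'
from h import *
a=grab("top");b=grab("scene")
def crop(c,x,y,w,h,k): return cv2.resize(c["img"][y:y+h,x:x+w],(w*k,h*k),interpolation=cv2.INTER_CUBIC)
A=crop(a,210,170,160,120,5)[:, :800]
B=np.hstack([crop(a,425,190,70,120,3)[:,:],crop(b,140,260,120,120,3)[:,:]])
A=cv2.resize(A,(560,420));
out=np.zeros((600,800,3),np.uint8);out[:240,:320]=crop(a,210,170,160,120,2);out[:240,320:640]=0
out[:420,:560]=A; C=crop(a,430,190,60,120,4);C=C[:420,:240];out[:C.shape[0],560:800]=C
D=crop(b,150,265,80,90,2);out[420:600,0:160]=D;E=crop(b,270,190,180,60+30,2);out[420:600,200:560]=E
cv2.imwrite("pics/c1.png",out)
move([.3,-.6,.22],0)
E
```

```text
t 0.2 at [ 0.2988 -0.6048  0.2188] F [0.7 0.3 0.2] op 0.999 turn [-1.100e-03 -1.112e+00 -1.300e-03] shift [ 1.2 -1.2  4.8] toolx [1. 0. 0.] toolz [-0.  1.  0.] q6 -0.15
```

View pics/c1.png

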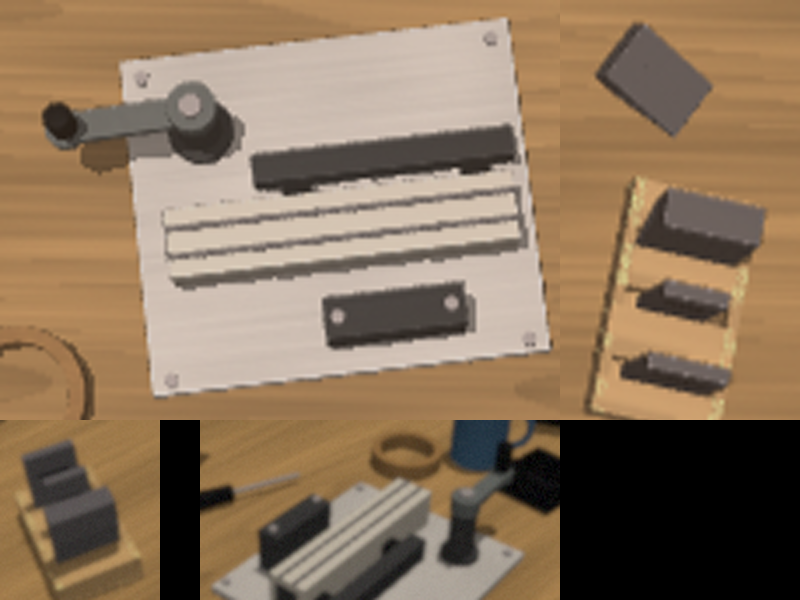

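Run:
```python
from h import *
c=grab("top")
P=[np.array(p)/3.5+[210,170] for p in((120,62),(508,18),(552,350),(153,396))]
J=[(.2,.18),(.2,-.11),(-.05,-.11),(-.05,.18)]
W=np.array([onz(c,p,.01) for p in P]);print(W.round(3))
J=np.array(J);jm,wm=J.mean(0),W[:,:2].mean(0)
z=((W[:,0]-wm[0])+1j*(W[:,1]-wm[1]))@np.conj((J-jm)@[1,1j]);th=np.angle(z);sc=abs(z)/(abs((J-jm)@[1,1j])**2).sum()
Rm=np.array([[np.cos(th),-np.sin(th)],[np.sin(th),np.cos(th)]]);o=wm-Rm@jm
print("jig",o,np.degrees(th),sc)
k=np.array([62,118])/3.5+[210,170];print("knob",onz(c,k,.125),"post",o+Rm@[.14,.125])
for n,u in(("wedge",(715,202)),("mid",(702,293)),("low",(690,364)),("caddyTL",(636,178)),("TR",(770,205))):
    u=np.array([(u[0]-560)/4+430,u[1]/4+190]);print(n,onz(c,u,{"w":.096,"m":.094,"l":.094}.get(n[0],.03)).round(3))
w=grab("wrist");print(np.round(w["T_tool_cam"],4).tolist(),w["fov_y"],w["cx"],w["cy"])
```

```text
[[ 0.649  0.222  0.01 ]
 [ 0.689 -0.064  0.01 ]
 [ 0.442 -0.099  0.01 ]
 [ 0.403  0.188  0.01 ]]
jig [0.47648021 0.01649294] 7.928181138411835 0.9978330485208561
knob [0.58142839 0.24474637 0.125     ] post [0.59790059 0.1596086 ]
wedge [ 0.51  -0.337  0.096]
mid [ 0.454 -0.328  0.094]
low [ 0.412 -0.32   0.094]
caddyTL [ 0.535 -0.303  0.03 ]
TR [ 0.519 -0.387  0.03 ]
[[1.0, -0.0001, -0.0003, -0.0001], [0.0003, -0.3149, 0.9491, -0.1548], [-0.0002, -0.9491, -0.3149, 0.081], [0.0, 0.0, 0.0, 1.0]] 63.39663077086516 322.1132358101056 234.87769359670924
```

```bash
r='x'; python3 -m inch '[{"ay":-0.12,"hand":-1},{"ay":-0.12,"hand":-1},{"ay":-0.12,"hand":-1},{"ay":-0.12,"hand":-1},{"ay":-0.12,"hand":-1}]' 30
python3 -m inch '[{"ay":-0.12,"hand":-1},{"ay":-0.12,"hand":-1},{"ay":-0.12,"hand":-1},{"ay":-0.12,"hand":-1},{"ay":-0.12,"hand":-1}]'
python3 -m inch '[{"ay":-0.1,"hand":-1}]'
python3 -c "
from h import *
move([.57,.22,.27],.19)"
```

```text
t 0.3 at [ 0.2989 -0.605   0.2193] F [ 0.1 -0.6 -0. ] op 1.004 turn [-6.000e-04 -1.302e+00 -6.000e-04] shift [422.  -50.7 758.9] toolx [0.982 0.189 0.   ] toolz [-0.189  0.982  0.   ] q6 -0.15validation failed for argument at $[0]...
validation failed for argument at $[0]...
validation failed for argument at $[0]...
```

```bash
python3 -m inch '[{"ax":0,"ay":-0.12,"az":0,"x":0,"y":0,"z":0,"hand":-1},{"ax":0,"ay":-0.12,"az":0,"x":0,"y":0,"z":0,"hand":-1},{"ax":0,"ay":-0.12,"az":0,"x":0,"y":0,"z":0,"hand":-1},{"ax":0,"ay":-0.12,"az":0,"x":0,"y":0,"z":0,"hand":-1},{"ax":0,"ay":-0.12,"az":0,"x":0,"y":0,"z":0,"hand":-1}]' 30
python3 -c "
from h import *
move([.57,.22,.27],.19)"
```

```text
time: 0.72
eef_pos: [0.2989, -0.6051, 0.2196]
tcp_rot: [-0.685, 0.177, -0.177, 0.685]
contact_force: [1.0, 0.5, -0.5]
opening: 1.003
t 0.72 at [ 0.2989 -0.6051  0.2196] F [ 1.   0.5 -0.5] op 1.003 turn [-2.00e-04 -6.96e-01 -1.00e-04] shift [422.  -50.4 759.1] toolx [0.982 0.189 0.   ] toolz [-0.189  0.982  0.   ] q6 -0.76
```

```bash
python3 -m inch '[{"ax":0,"ay":-0.116,"az":0,"x":0,"y":0,"z":0,"hand":-1},{"ax":0,"ay":-0.116,"az":0,"x":0,"y":0,"z":0,"hand":-1},{"ax":0,"ay":-0.116,"az":0,"x":0,"y":0,"z":0,"hand":-1},{"ax":0,"ay":-0.116,"az":0,"x":0,"y":0,"z":0,"hand":-1},{"ax":0,"ay":-0.116,"az":0,"x":0,"y":0,"z":0,"hand":-1}]' >/dev/null
python3 -m inch '[{"ax":0,"ay":-0.116,"az":0,"x":0,"y":0,"z":0,"hand":-1},{"ax":0,"ay":0,"az":0,"x":20,"y":-2.4,"z":36,"hand":-1},{"ax":0,"ay":0,"az":0,"x":20,"y":-2.4,"z":36,"hand":-1},{"ax":0,"ay":0,"az":0,"x":20,"y":-2.4,"z":36,"hand":-1},{"ax":0,"ay":0,"az":0,"x":20,"y":-2.4,"z":36,"hand":-1}]' >/dev/null
python3 -m inch '[{"ax":0,"ay":0,"az":0,"x":20,"y":-2.4,"z":36,"hand":-1},{"ax":0,"ay":0,"az":0,"x":20,"y":-2.4,"z":36,"hand":-1},{"ax":0,"ay":0,"az":0,"x":20,"y":-2.4,"z":36,"hand":-1},{"ax":0,"ay":0,"az":0,"x":20,"y":-2.4,"z":36,"hand":-1},{"ax":0,"ay":0,"az":0,"x":20,"y":-2.4,"z":36,"hand":-1}]' 
python3 -m inch '[{"ax":0,"ay":0,"az":0,"x":20,"y":-2.4,"z":36,"hand":-1},{"ax":0,"ay":0,"az":0,"x":20,"y":-2.4,"z":36,"hand":-1},{"ax":0,"ay":0,"az":0,"x":20,"y":-2.4,"z":36,"hand":-1},{"ax":0,"ay":0,"az":0,"x":20,"y":-2.4,"z":36,"hand":-1},{"ax":0,"ay":0,"az":0,"x":20,"y":-2.4,"z":36,"hand":-1}]' >/dev/null
python3 -m inch '[{"ax":0,"ay":0,"az":0,"x":20,"y":-2.4,"z":36,"hand":-1},{"ax":0,"ay":0,"az":0,"x":20,"y":-2.4,"z":36,"hand":-1},{"ax":0,"ay":0,"az":0,"x":20,"y":-2.4,"z":36,"hand":-1},{"ax":0,"ay":0,"az":0,"x":20,"y":-2.4,"z":36,"hand":-1},{"ax":0,"ay":0,"az":0,"x":20,"y":-2.4,"z":36,"hand":-1}]' >/dev/null
python3 -m inch '[{"ax":0,"ay":0,"az":0,"x":20,"y":-2.4,"z":36,"hand":-1},{"ax":0,"ay":0,"az":0,"x":0,"y":0,"z":0,"hand":-1},{"ax":0,"ay":0,"az":0,"x":0,"y":0,"z":0,"hand":-1}]' >/dev/null
python3 - <<'E'
from h import *
c=grab("wrist");cv2.imwrite("pics/w1.png",c["img"])
move([.5814,.245,.115],.19)
for p in ([.581,.245,.125],[.476,.0165,.066],[.5979,.1596,.01]): print(proj(c,p))
E
```

```text
time: 1.97
eef_pos: [0.4168, -0.2518, 0.2416]
tcp_rot: [0.704, 0.065, -0.065, -0.704]
contact_force: [0.7, -0.6, -0.7]
opening: 1.0
t 3.1 at [0.5603 0.1765 0.2674] F [ 0.6 -0.3  0.3] op 1.002 turn [ 0.0004 -0.0042 -0.0009] shift [ 33.7 152.4  63.3] toolx [0.982 0.189 0.   ] toolz [-0.189  0.982  0.   ] q6 -0.05
[366.28317832 132.86145959]
[214.66728642 330.2468516 ]
[352.79789693 208.19177919]
```

View pics/w1.png

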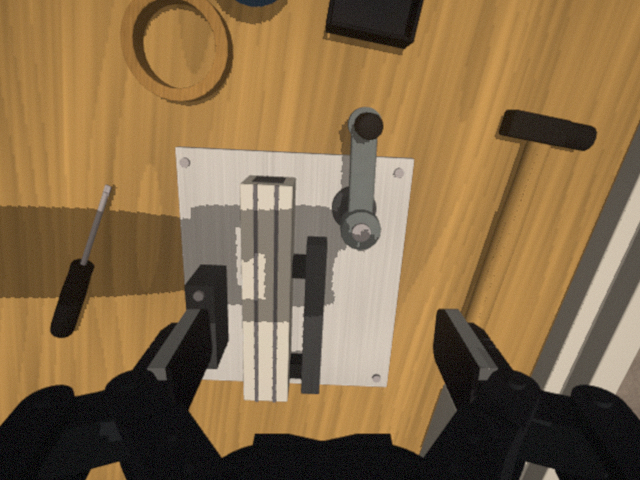

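```bash
cat >> h.py <<'E'
def fit(J,W):
    J,W=np.array(J,float),np.array(W,float)[:,:2];a=(J-J.mean(0))@[1,1j];b=(W-W.mean(0))@[1,1j]
    z=b@np.conj(a);th=np.angle(z);Q=np.array([[np.cos(th),-np.sin(th)],[np.sin(th),np.cos(th)]]);o=W.mean(0)-Q@J.mean(0)
    print("fit",o.round(4),round(th,4),"scale",abs(z)/(abs(a)**2).sum(),"res mm",((J@Q.T+o-W)*1e3).round(1).tolist());return o,Q,th
E
python3 - <<'E'
from h import *
s=get_state()
T=np.eye(4);T[:3,:3]=R.from_quat(s["tcp_rot"]).as_matrix();T[:3,3]=s["eef_pos"]
c=read_camera("wrist");c["T"]=T@c["T_tool_cam"];c["f"]=240/np.tan(np.radians(c["fov_y"])/2)
g=cv2.cvtColor(c["img"],cv2.COLOR_RGB2GRAY)
p=np.array([[177,148],[413,160],[386,388]],np.float32).reshape(-1,1,2)
q=cv2.cornerSubPix(g,p.copy(),(5,5),(-1,-1),(3,50,.01)).reshape(-1,2);print(q)
o,Q,th=fit([(-.05,.18),(.2,.18),(.2,-.11)],[onz(c,u,.01) for u in q])
m=(g<40).astype(np.uint8);m[:,:340]=0;m[:,400:]=0;m[:100]=0;m[145:]=0
ys,xs=np.nonzero(m);k=np.array([xs.mean(),ys.mean()]);print("knob px",k,xs.min(),xs.max(),ys.min(),ys.max())
jl=lambda w:(Q.T@(w[:2]-o)*1e3).round(1)
K=onz(c,(369,125),.125);print("knob",K.round(4),jl(K))
for r in range(200,400,30):
    row=g[r].astype(int);d=np.diff(row[232:252]);print(r,232+np.argmax(d)+1,jl(onz(c,(232.5+np.argmax(d),r),.06)), row[215:250:2])
for u in((188,267),(226,266)):print(jl(onz(c,u,.066)))
E
```

```text
[[174.93369 145.68465]
 [414.1713  156.98386]
 [386.5024  385.82053]]
fit [0.476  0.0181] 0.1379 scale 0.9992358497460119 res mm [[-0.3, 0.1], [0.2, -0.2], [0.2, 0.0]]
knob px [367.00416667 124.3125    ] 355 382 111 137
knob [0.5816 0.2494 0.125 ] [136.4 214.6]
200 242 [ 28.5 137.5] [194 200 195 194 194 201 198 196 193 196 193 195 196 195 206 206 208 210]
230 236 [ 22.1 107.2] [121 120 117 118 114 119 119 118 119 122 155 197 194 139 125 124 126 126]
260 238 [23.4 75.6] [113 120 120 119 114 115 118 118 118 114 119 152 197 186 177 130 156 196]
290 243 [27.8 42.5] [ 36  33  37  33  37  36  54 118 120 117 114 119 119 108 196 206 205 203]
320 246 [30.4  7.5] [ 38  33  26  36  39  34  37 154 198 197 194 197 196 195 145 121 129 129]
350 244 [ 27.7 -29.8] [ 62  47  28  30  37 162 198 197 201 195 193 194 194 195 192 205 203 206]
380 245 [ 28.2 -69.1] [142 140 134 132 128 140 143 143 148 153 162 167 167 164 161 196 202 203]
[-24.6  68.2]
[13.2 71.1]
```

```bash
python3 -m inch '[{"ax":0,"ay":0,"az":0,"x":17.3,"y":0,"z":33.8,"hand":-1},{"ax":0,"ay":0,"az":0,"x":17.3,"y":0,"z":33.8,"hand":-1},{"ax":0,"ay":0,"az":0,"x":0,"y":30,"z":0,"hand":-1},{"ax":0,"ay":0,"az":0,"x":0,"y":40,"z":0,"hand":-1},{"ax":0,"ay":0,"az":0,"x":0,"y":35,"z":0,"hand":-1}]' >/dev/null
python3 -m inch '[{"ax":0,"ay":0,"az":0,"x":0,"y":30,"z":0,"hand":-1},{"ax":0,"ay":0,"az":0,"x":0,"y":23,"z":0,"hand":-0.5},{"ax":0,"ay":0,"az":0,"x":0,"y":0,"z":0,"hand":0},{"ax":0,"ay":0,"az":0,"x":0,"y":0,"z":0,"hand":1},{"ax":0,"ay":0,"az":0,"x":0,"y":0,"z":0,"hand":1}]' 25
python3 -m inch '[{"ax":0,"ay":0,"az":0,"x":0,"y":0,"z":0,"hand":1},{"ax":0,"ay":0,"az":0,"x":0,"y":0,"z":0,"hand":1},{"ax":0,"ay":0,"az":0,"x":0,"y":0,"z":0,"hand":1}]'
python3 -c "
from h import *
move([.5816,.2494,.109],.178)"
```

```text
time: 3.98
eef_pos: [0.5835, 0.2479, 0.1119]
tcp_rot: [-0.704, -0.066, 0.063, 0.704]
contact_force: [0.4, 0.2, 0.9]
opening: 0.454
time: 4.23
eef_pos: [0.5841, 0.249, 0.1134]
tcp_rot: [-0.704, -0.067, 0.063, 0.704]
contact_force: [-1.8, -0.3, 10.7]
opening: 0.009
t 4.23 at [0.5841 0.249  0.1134] F [-1.8 -0.3 10.7] op 0.009 turn [-0.0003  0.0058  0.0056] shift [-2.4  4.4  0.8] toolx [0.984 0.177 0.   ] toolz [-0.177  0.984  0.   ] q6 0.06
```

Run:
```python
from h import *
c=grab("wrist");b=grab("scene");t=grab("top")
o=np.zeros((600,800,3),np.uint8)
o[:360,:480]=cv2.resize(c["img"],(480,360));o[:240,480:]=cv2.resize(b["img"][170:290,340:500],(320,240),interpolation=2)
o[360:,:320]=cv2.resize(t["img"][160:280,200:360],(320,240),interpolation=2)
cv2.imwrite("pics/w2.png",o)
```

```text
(no output)
```

View pics/w2.png

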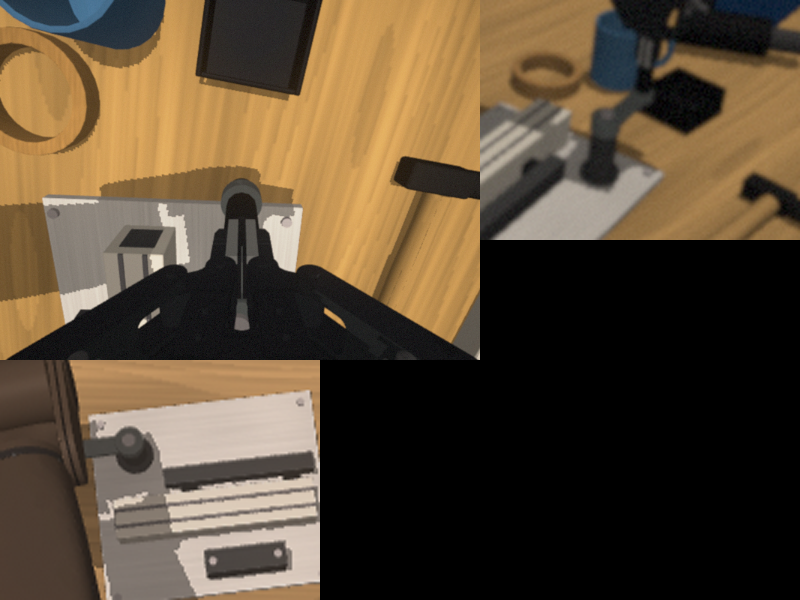

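Run:
```python
from h import *
c=grab("wrist");print(proj(c,[.5816,.2494,.125]),proj(c,[.5816,.2494,.087]),onz(c,(321,275),.125),onz(c,(321,250),.087))
cv2.imwrite("pics/w3.png",cv2.resize(c["img"][220:400,220:420],(800,720))[:600])
move([.5816,.2494,.109],.178)
```

```text
[316.9110132  309.57544206] [317.54648731 272.36447694] [0.58041999 0.26508519 0.125     ] [0.58111807 0.26162857 0.087     ]
t 4.43 at [0.5838 0.249  0.1134] F [-1.4  0.   7.1] op 0.002 turn [0.0002 0.0062 0.0046] shift [-2.1  4.4  0.8] toolx [0.984 0.177 0.   ] toolz [-0.177  0.984  0.   ] q6 0.06
```

View pics/w3.png

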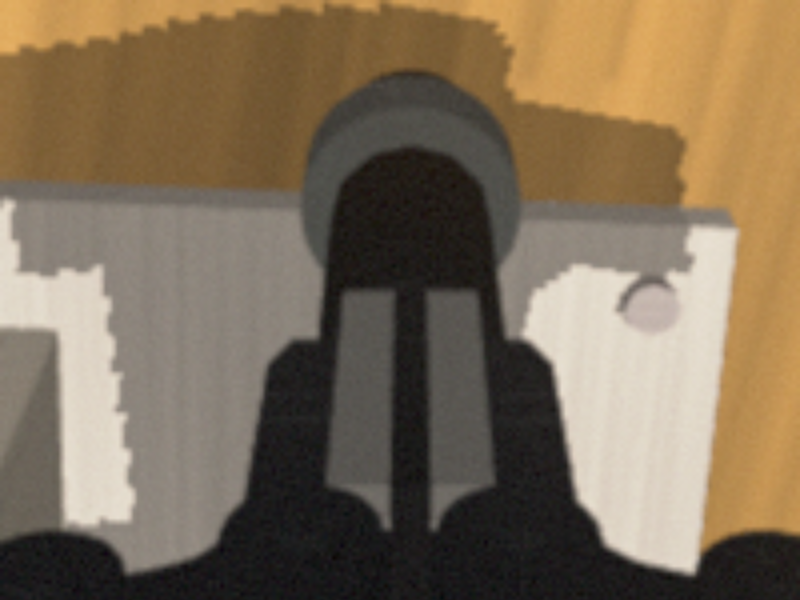

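Run:
```python
from h import *
c=grab("wrist");p=get_state()
T=np.linalg.inv(c["T_tool_cam"])
for q in((0,.011,.011),(0,.011,-.011),(0,-.011,.011),(0,-.03,.011),(0,0,0),(.01,.011,.011)):
    v=T[:3,:3]@np.array(q)+T[:3,3];u=np.array([c["cx"],c["cy"]])+c["f"]*v[:2]/v[2];print(q,u.round(),"crop",((u-220)*4).round())
```

```text
(0, 0.011, 0.011) [322. 266.] crop [408. 183.]
(0, 0.011, -0.011) [322. 308.] crop [408. 353.]
(0, -0.011, 0.011) [322. 287.] crop [408. 267.]
(0, -0.03, 0.011) [322. 310.] crop [407. 360.]
(0, 0, 0) [322. 298.] crop [408. 314.]
(0.01, 0.011, 0.011) [344. 266.] crop [494. 183.]
```

```bash
cat > snap.py <<'E'
from h import *
import sys
cv2.imwrite("pics/"+sys.argv[1],grab("wrist")["img"]);move(get_state()["eef_pos"])
E
python3 -m inch '[{"ax":0,"ay":0,"az":0,"x":0,"y":0,"z":0,"hand":-1},{"ax":0,"ay":0,"az":0,"x":0,"y":0,"z":0,"hand":-1},{"ax":0,"ay":0,"az":0,"x":0,"y":0,"z":0,"hand":-1},{"ax":0,"ay":0,"az":0,"x":0,"y":0,"z":0,"hand":-1},{"ax":0,"ay":0,"az":0,"x":0,"y":0,"z":0,"hand":-1}]'
python3 snap.py a1.png
python3 -m inch '[{"ax":0,"ay":0,"az":0,"x":0,"y":-40,"z":0,"hand":-1},{"ax":0,"ay":0,"az":0,"x":0,"y":0,"z":0,"hand":-1},{"ax":0,"ay":0,"az":0,"x":0,"y":0,"z":0,"hand":-1}]'
python3 snap.py a2.png
python3 - <<'E'
import cv2,numpy as np
a,b=[cv2.imread(f"pics/a{i}.png")[100:,120:520] for i in(1,2)]
cv2.imwrite("pics/a12.png",np.hstack([a,b]))
E
```

```text
time: 4.9
eef_pos: [0.5811, 0.2485, 0.1088]
tcp_rot: [0.704, 0.064, -0.066, -0.704]
contact_force: [0.2, -0.2, 0.4]
opening: 0.709
t 4.95 at [0.5812 0.2485 0.1087] F [-0.3  0.1  0. ] op 0.796 turn [ 0.0001  0.     -0.0024] shift [0. 0. 0.] toolx [0.983 0.183 0.   ] toolz [-0.183  0.983  0.   ] q6 0.06
time: 5.2
eef_pos: [0.5838, 0.2491, 0.1525]
tcp_rot: [-0.704, -0.067, 0.063, 0.704]
contact_force: [0.5, -0.4, -0.7]
opening: 0.998
t 5.25 at [0.5826 0.2488 0.1506] F [-0.1 -0.  -1. ] op 1.0 turn [-0.0001  0.      0.0018] shift [0. 0. 0.] toolx [0.983 0.183 0.   ] toolz [-0.183  0.983  0.   ] q6 0.06
```

View pics/a12.png

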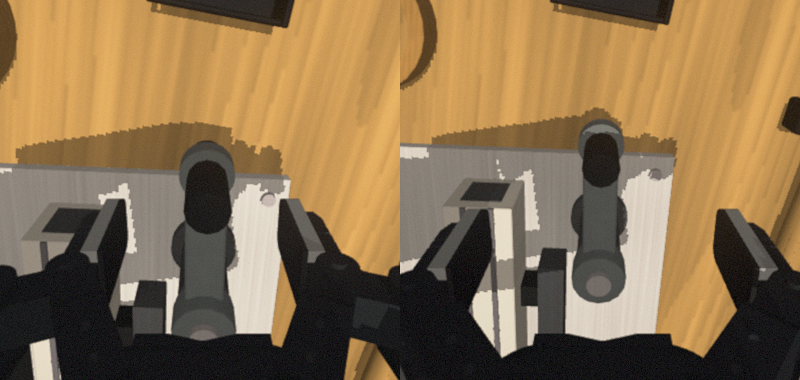

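```bash
python3 -m inch '[{"ax":0,"ay":0,"az":0,"x":0,"y":30,"z":0,"hand":-1},{"ax":0,"ay":0,"az":0,"x":0,"y":28,"z":0,"hand":-1},{"ax":0,"ay":0,"az":0,"x":0,"y":0,"z":0,"hand":0},{"ax":0,"ay":0,"az":0,"x":0,"y":0,"z":0,"hand":0.2},{"ax":0,"ay":0,"az":0,"x":0,"y":0,"z":0,"hand":1}]' 25
python3 -m inch '[{"ax":0,"ay":0,"az":0,"x":0,"y":0,"z":0,"hand":1},{"ax":0,"ay":0,"az":0,"x":0,"y":0,"z":0,"hand":1}]'
python3 -m inch '[{"ax":0,"ay":0,"az":0,"x":0,"y":0,"z":0,"hand":1},{"ax":0,"ay":0,"az":0,"x":0,"y":0,"z":0,"hand":1}]'
```

```text
time: 5.67
eef_pos: [0.5822, 0.2487, 0.092]
tcp_rot: [0.704, 0.065, -0.065, -0.704]
contact_force: [0.2, 0.5, -0.3]
opening: 0.601
time: 5.83
eef_pos: [0.5834, 0.249, 0.0938]
tcp_rot: [-0.704, -0.066, 0.064, 0.704]
contact_force: [0.2, 0.3, 0.0]
opening: 0.302
time: 6.0
eef_pos: [0.5834, 0.249, 0.0938]
tcp_rot: [-0.704, -0.066, 0.064, 0.704]
contact_force: [-0.4, 0.7, 3.7]
opening: 0.219
```

```bash
cat > arc.py <<'E'
from h import *
s=get_state();p=s["eef_pos"][:2]-[.5975,.1612];x=R.from_quat(s["tcp_rot"]).as_matrix()[:,0]
print(s["time"],"rad",np.hypot(*p)*1e3,"holddown",np.arctan2(p[1],p[0])-.1379-np.pi,"jaw-tang",np.arctan2(x[1],x[0])-np.arctan2(p[1],p[0])+np.pi/2,"z",s["eef_pos"][2],"F",s["contact_force"].round(1),s["opening"])
E
python3 arc.py
python3 -m inch '[{"ax":0,"ay":-0.1,"az":0,"x":-9,"y":0,"z":0,"hand":1},{"ax":0,"ay":-0.1,"az":0,"x":-9,"y":0,"z":0,"hand":1},{"ax":0,"ay":-0.1,"az":0,"x":-9,"y":0,"z":0,"hand":1},{"ax":0,"ay":-0.1,"az":0,"x":-9,"y":0,"z":0,"hand":1},{"ax":0,"ay":-0.1,"az":0,"x":-9,"y":0,"z":0,"hand":1}]' >/dev/null
python3 arc.py
```

```text
6.0 rad 88.90283335150649 holddown -1.5491114904179573 jaw-tang 0.024470732476330692 z 0.09380880375952685 F [-0.4  0.7  3.7] 0.21937704340364533
6.4167 rad 88.69982427907553 holddown -1.051424464866359 jaw-tang 0.03174204415644999 z 0.09379651659914691 F [ 5.7 -2.7  0.8] 0.22086404001930893
```

Works well; nine more such steps (to about −0.13).

```bash
python3 -m inch '[{"ax":0,"ay":-0.1,"az":0,"x":-9,"y":0,"z":0,"hand":1},{"ax":0,"ay":-0.1,"az":0,"x":-9,"y":0,"z":0,"hand":1},{"ax":0,"ay":-0.1,"az":0,"x":-9,"y":0,"z":0,"hand":1},{"ax":0,"ay":-0.1,"az":0,"x":-9,"y":0,"z":0,"hand":1},{"ax":0,"ay":-0.1,"az":0,"x":-9,"y":0,"z":0,"hand":1}]' >/dev/null
python3 arc.py
python3 -m inch '[{"ax":0,"ay":-0.1,"az":0,"x":-9,"y":0,"z":0,"hand":1},{"ax":0,"ay":-0.1,"az":0,"x":-9,"y":0,"z":0,"hand":1},{"ax":0,"ay":-0.1,"az":0,"x":-9,"y":0,"z":0,"hand":1},{"ax":0,"ay":-0.1,"az":0,"x":-9,"y":0,"z":0,"hand":1},{"ax":0,"ay":0,"az":0,"x":0,"y":0,"z":0,"hand":1}]' >/dev/null
python3 arc.py
```

```text
6.8333 rad 88.49175068718529 holddown -0.5513338476157115 jaw-tang 0.0311682760166736 z 0.09383564352806967 F [ 8.9 -1.8 -3.4] 0.2220224376658468
7.25 rad 88.42218659414985 holddown -0.1392227856822177 jaw-tang 0.01666277744571154 z 0.09384643534594109 F [10.1 -2.5 -3. ] 0.22116339524643597
```

```bash
python3 -m inch '[{"ax":0,"ay":0,"az":0,"x":0,"y":0,"z":0,"hand":-1},{"ax":0,"ay":0,"az":0,"x":0,"y":0,"z":0,"hand":-1},{"ax":0,"ay":0,"az":0,"x":0,"y":0,"z":0,"hand":-1},{"ax":0,"ay":0,"az":0,"x":0,"y":0,"z":0,"hand":-1},{"ax":0,"ay":0,"az":0,"x":0,"y":-15,"z":0,"hand":-1}]' >/dev/null
python3 -m inch '[{"ax":0,"ay":0,"az":0,"x":0,"y":-35,"z":0,"hand":-1},{"ax":0,"ay":0,"az":0,"x":0,"y":-40,"z":0,"hand":-1},{"ax":0,"ay":0,"az":0,"x":0,"y":-40,"z":0,"hand":-1},{"ax":0,"ay":0,"az":0,"x":0,"y":-40,"z":0,"hand":-1},{"ax":0,"ay":0,"az":0,"x":0,"y":0,"z":0,"hand":-1}]'
python3 - <<'E'
from h import *
c=grab("wrist");cv2.imwrite("pics/w4.png",c["img"])
move([.435,-.32,.26],1.38)
E
```

```text
time: 8.08
eef_pos: [0.5082, 0.1637, 0.2722]
tcp_rot: [0.5, 0.508, -0.499, -0.493]
contact_force: [1.1, -0.0, 1.2]
opening: 0.999
t 8.13 at [0.5068 0.1634 0.2681] F [-0.5 -0.7 -0.5] op 1.003 turn [0.0112 0.2047 0.0025] shift [-488.3    8.1  -21.2] toolx [0.19  0.982 0.   ] toolz [-0.982  0.19   0.   ] q6 -1.46
```

View pics/w4.png

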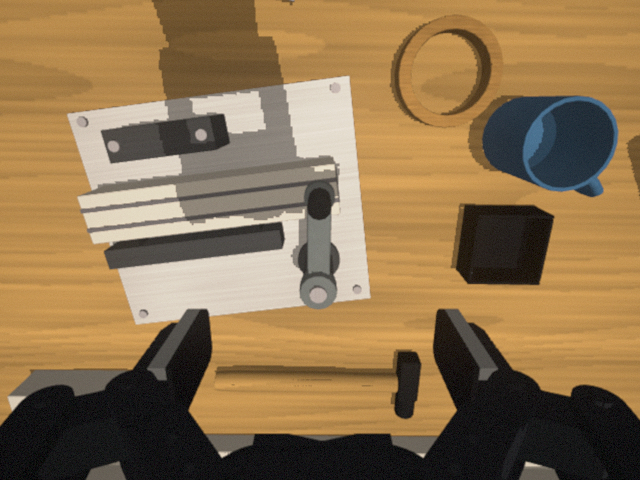

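Run:
```python
from h import *
s=get_state();T=np.eye(4);T[:3,:3]=R.from_quat(s["tcp_rot"]).as_matrix();T[:3,3]=s["eef_pos"]
c=read_camera("wrist");c["T"]=T@c["T_tool_cam"];c["f"]=240/np.tan(np.radians(c["fov_y"])/2)
g=cv2.cvtColor(c["img"],cv2.COLOR_RGB2GRAY)
p=np.array([[350,76],[370,298],[135,324],[68,114]],np.float32).reshape(-1,1,2)
q=cv2.cornerSubPix(g,p.copy(),(4,4),(-1,-1),(3,50,.01)).reshape(-1,2);print(q.round(1).tolist())
o,Q,th=fit([(-.05,.18),(.2,.18),(.2,-.11),(-.05,-.11)],[onz(c,u,.01) for u in q])
jl=lambda w:(Q.T@(w[:2]-o)*1e3).round(1)
print("cam",jl(c["T"][:3,3]),"knob",jl(onz(c,(319,196),.125)))
gf=cv2.GaussianBlur(g,(3,3),0)
for col in(100,115,130,145,160,240):
    v=gf[140:215,col].astype(int);d=np.diff(v);i=np.argsort(-abs(d))[:9];i.sort();print(col,[(140+k+.5,int(d[k]),jl(onz(c,(col,140.5+k),.06))[0],jl(onz(c,(col,140.5+k),.066))[0],jl(onz(c,(col,140.5+k),.01))[0]) for k in i])
```

```text
[[348.70001220703125, 78.30000305175781], [370.6000061035156, 301.6000061035156], [133.6999969482422, 327.20001220703125], [65.5999984741211, 116.4000015258789]]
fit [0.4759 0.0181] 0.1373 scale 0.9956293556472341 res mm [[-0.7, 0.8], [0.3, 0.1], [1.2, -0.2], [-0.8, -0.7]]
cam [-31.4 149.9] knob [ 37.7 139.3]
100 [(np.float64(187.5), -29, np.float64(19.2), np.float64(18.3), np.float64(26.1)), (np.float64(188.5), -28, np.float64(20.1), np.float64(19.2), np.float64(27.2)), (np.float64(189.5), -16, np.float64(21.0), np.float64(20.2), np.float64(28.3)), (np.float64(195.5), 26, np.float64(26.7), np.float64(25.7), np.float64(34.7)), (np.float64(196.5), 39, np.float64(27.6), np.float64(26.6), np.float64(35.7)), (np.float64(197.5), 25, np.float64(28.5), np.float64(27.5), np.float64(36.8)), (np.float64(209.5), -40, np.float64(40.0), np.float64(38.8), np.float64(49.9)), (np.float64(210.5), -38, np.float64(41.0), np.float64(39.8), np.float64(51.0)), (np.float64(213.5), 30, np.float64(43.9), np.float64(42.6), np.float64(54.3))]
115 [(np.float64(154.5), -34, np.float64(-9.0), np.float64(-9.3), np
[... 2808 characters left out ...]
.5), 11, np.float64(27.1), np.float64(26.1), np.float64(35.1)), (np.float64(191.5), -17, np.float64(39.3), np.float64(38.1), np.float64(49.0)), (np.float64(192.5), -24, np.float64(40.2), np.float64(39.0), np.float64(50.1)), (np.float64(193.5), -15, np.float64(41.2), np.float64(40.0), np.float64(51.2)), (np.float64(195.5), 11, np.float64(43.1), np.float64(41.9), np.float64(53.4)), (np.float64(196.5), 24, np.float64(44.1), np.float64(42.8), np.float64(54.5)), (np.float64(197.5), 20, np.float64(45.0), np.float64(43.7), np.float64(55.6)), (np.float64(212.5), -20, np.float64(59.6), np.float64(58.1), np.float64(72.2)), (np.float64(213.5), -22, np.float64(60.6), np.float64(59.1), np.float64(73.3))]
```

```bash
python3 -m inch '[{"ax":0,"ay":0.102,"az":0,"x":0,"y":0,"z":0,"hand":-1},{"ax":0.011,"ay":0.102,"az":0.002,"x":0,"y":0,"z":0,"hand":-1},{"ax":0,"ay":0,"az":0,"x":-40,"y":0,"z":-2,"hand":-1},{"ax":0,"ay":0,"az":0,"x":-40,"y":0,"z":-2,"hand":-1},{"ax":0,"ay":0,"az":0,"x":-40,"y":0,"z":-2,"hand":-1}]'  >/dev/null
python3 -m inch '[{"ax":0,"ay":0,"az":0,"x":-40,"y":0,"z":-2,"hand":-1},{"ax":0,"ay":0,"az":0,"x":-40,"y":0,"z":-2,"hand":-1},{"ax":0,"ay":0,"az":0,"x":-40,"y":0,"z":-2,"hand":-1},{"ax":0,"ay":0,"az":0,"x":-40,"y":0,"z":-2,"hand":-1},{"ax":0,"ay":0,"az":0,"x":-40,"y":0,"z":-2,"hand":-1}]' >/dev/null
python3 -m inch '[{"ax":0,"ay":0,"az":0,"x":-40,"y":0,"z":-2,"hand":-1},{"ax":0,"ay":0,"az":0,"x":-40,"y":4,"z":-2,"hand":-1},{"ax":0,"ay":0,"az":0,"x":-40,"y":4,"z":-2,"hand":-1},{"ax":0,"ay":0,"az":0,"x":-40,"y":0,"z":-2,"hand":-1},{"ax":0,"ay":0,"az":0,"x":0,"y":0,"z":0,"hand":-1}]' >/dev/null
python3 -m inch '[{"ax":0,"ay":0,"az":0,"x":0,"y":0,"z":0,"hand":-1}]' >/dev/null
python3 - <<'E'
from h import *
c=grab("wrist");cv2.imwrite("pics/w5.png",c["img"])
move([.435,-.32,.26],1.38)
E
```

```text
t 9.57 at [ 0.4357 -0.3126  0.2523] F [-0.3  0.2  0.2] op 1.0 turn [-0.0145 -0.0014  0.0006] shift [-7.4 -7.7 -0.7] toolx [0.19  0.982 0.   ] toolz [-0.982  0.19   0.   ] q6 -2.18
```

View pics/w5.png

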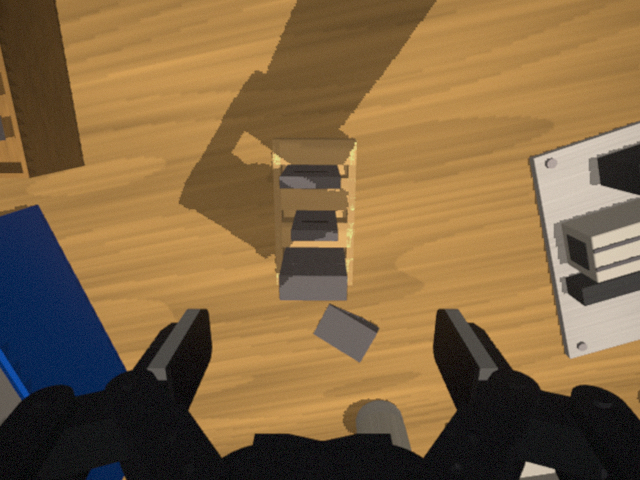

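Run:
```python
from h import *
s=get_state();T=np.eye(4);T[:3,:3]=R.from_quat(s["tcp_rot"]).as_matrix();T[:3,3]=s["eef_pos"]
c=read_camera("wrist");c["T"]=T@c["T_tool_cam"];c["f"]=240/np.tan(np.radians(c["fov_y"])/2)
img=c["img"];hsv=cv2.cvtColor(img,cv2.COLOR_RGB2HSV)
m=((hsv[...,1]<90)&(hsv[...,2]>55)).astype(np.uint8);m[:,:260]=0;m[:,365:]=0;m[:160]=0;m[302:]=0
n,l,st,ce=cv2.connectedComponentsWithStats(m)
for i in range(1,n):
    if st[i,4]>80:
        r=cv2.minAreaRect(np.argwhere(l==i)[:,::-1].astype(np.float32));print(st[i].tolist(),np.round(cv2.boxPoints(r)).tolist())
o,Q,th=fit([(-.075,.04),(-.075,-.04)],[onz(c,u,.03) for u in((357,139.),(273,140.))])
cl=lambda w:(Q.T@(w[:2]-o)*1e3).round(1)
for u in((280,188),(342,188),(292,240),(338,240),(280,299),(348,299),(278,276),(349,276)):
    w=onz(c,u,.096 if u[1]>250 else .094);print(u,w.round(4),cl(w))
for u in((353,287),):print("lowR",cl(onz(c,u,.03)))
for r in(184,186,230,236,280,294):print(r,hsv[r,270:356:2,2].tolist())
for col in(310,):print(hsv[160:310,col,2].tolist())
for sx in(-.045,0,.045):print((o+Q@[sx,0]).round(4))
```

```text
[278, 165, 61, 24, 1246] [[278.0, 165.0], [338.0, 165.0], [338.0, 188.0], [278.0, 188.0]]
[290, 210, 46, 30, 1195] [[290.0, 210.0], [335.0, 210.0], [335.0, 239.0], [290.0, 239.0]]
[278, 247, 68, 53, 3386] [[278.0, 247.0], [345.0, 247.0], [345.0, 299.0], [278.0, 299.0]]
fit [ 0.4551 -0.3221] -0.1809 scale 0.9945793857571723 res mm [[0.0, 0.2], [-0.0, -0.2]]
(280, 188) [ 0.4098 -0.3424  0.094 ] [-40.9 -28.1]
(342, 188) [ 0.4195 -0.2927  0.094 ] [-40.3  22.6]
(292, 240) [ 0.4554 -0.3423  0.094 ] [  3.9 -19.8]
(338, 240) [ 0.4629 -0.3039  0.094 ] [ 4.4 19.3]
(280, 299) [ 0.5066 -0.3643  0.096 ] [ 58.3 -32.2]
(348, 299) [ 0.5182 -0.305   0.096 ] [59.  28.2]
(278, 276) [ 0.4847 -0.3611  0.096 ] [ 36.1 -33. ]
(349, 276) [ 0.4965 -0.3004  0.096 ] [36.8 28.8]
lowR [78.4 37.9]
184 [110, 121, 133, 132, 89, 72, 72, 72, 74, 86, 116, 117, 115, 114, 112, 118, 116, 120, 118, 120, 117, 118, 117, 104, 76, 75, 74, 75, 72, 76, 76, 76, 76, 76, 91, 207, 208, 208, 206, 215, 213, 206, 192]
186 [112, 123, 139, 132, 92, 71, 74, 73, 72, 72, 114, 118, 111, 113, 115, 117, 118, 115, 115, 117, 119, 121, 122, 102, 
[... 948 characters left out ...]
9, 60, 62, 58, 52, 47, 59, 60, 57, 63, 68, 72, 96, 104, 106, 114, 114, 121, 117, 117, 119, 119, 130, 133, 133, 139, 138, 141, 140, 139, 139, 137, 139, 134, 139, 138, 135, 136, 137, 137, 140, 135, 138, 112, 77, 64, 58, 59, 59, 57, 65, 58, 61, 58, 54, 43, 51, 62, 55, 63, 62, 61, 62, 65, 75, 74, 73, 76, 71, 77, 72, 71, 71, 82, 151, 210, 221, 221, 222, 224, 164, 85, 63, 58, 62, 63, 65, 59, 65, 65, 65, 66, 61, 62, 66, 64, 62, 59, 60, 66, 65, 57, 64, 60, 64, 62, 61, 62, 65, 93, 112, 115, 115, 115, 109, 117, 115, 114, 114, 116, 113, 116, 113, 113, 112, 114, 115, 119, 115, 113, 115, 110, 114, 125, 154, 165, 167, 163, 167, 174, 174, 175, 173, 172]
[ 0.4108 -0.314 ]
[ 0.4551 -0.3221]
[ 0.4994 -0.3302]
```

```bash
python3 -m inch '[{"ax":-0.014,"ay":0,"az":0,"x":40,"y":0,"z":0,"hand":1},{"ax":0,"ay":0,"az":0,"x":40,"y":0,"z":0,"hand":1},{"ax":0,"ay":0,"az":0,"x":30,"y":30,"z":0,"hand":1},{"ax":0,"ay":0,"az":0,"x":0,"y":40,"z":0,"hand":1},{"ax":0,"ay":0,"az":0,"x":0,"y":40,"z":0,"hand":1}]'  >/dev/null
python3 -m inch '[{"ax":0,"ay":0,"az":0,"x":0,"y":40,"z":0,"hand":1},{"ax":0,"ay":0,"az":0,"x":0,"y":40,"z":0,"hand":1},{"ax":0,"ay":0,"az":0,"x":0,"y":30,"z":0,"hand":1},{"ax":0,"ay":0,"az":0,"x":0,"y":10,"z":0,"hand":1},{"ax":0,"ay":0,"az":0,"x":0,"y":0,"z":0,"hand":1}]'
python3 -m inch '[{"ax":0,"ay":0,"az":0,"x":0,"y":6,"z":0,"hand":1},{"ax":0,"ay":0,"az":0,"x":0,"y":6,"z":0,"hand":1},{"ax":0,"ay":0,"az":0,"x":0,"y":0,"z":0,"hand":1}]'
```

```text
time: 10.45
eef_pos: [0.4557, -0.2033, 0.0219]
tcp_rot: [-0.544, -0.45, 0.451, 0.546]
contact_force: [-0.8, 0.6, 0.4]
opening: -0.003
time: 10.7
eef_pos: [0.4589, -0.2067, 0.014]
tcp_rot: [0.547, 0.45, -0.45, -0.543]
contact_force: [-0.7, 0.5, -1.2]
opening: -0.0
```

```bash
python3 -m inch '[{"ax":0,"ay":0,"az":0,"x":0,"y":5,"z":0,"hand":1},{"ax":0,"ay":0,"az":0,"x":0,"y":0,"z":0,"hand":1}]'
python3 -m inch '[{"ax":0,"ay":0,"az":0,"x":0,"y":5,"z":0,"hand":1},{"ax":0,"ay":0,"az":0,"x":0,"y":0,"z":0,"hand":1}]'
```

```text
time: 10.87
eef_pos: [0.4584, -0.2067, 0.0084]
tcp_rot: [0.547, 0.45, -0.45, -0.544]
contact_force: [-0.3, 1.0, -0.4]
opening: -0.002
time: 11.03
eef_pos: [0.4578, -0.2063, 0.0026]
tcp_rot: [0.547, 0.45, -0.45, -0.544]
contact_force: [-0.6, 1.5, 0.1]
opening: -0.002
```

```bash
python3 -m inch '[{"ax":0,"ay":0,"az":0,"x":0,"y":5,"z":0,"hand":1},{"ax":0,"ay":0,"az":0,"x":0,"y":0,"z":0,"hand":1}]'
python3 -m inch '[{"ax":0,"ay":0,"az":0,"x":0,"y":4,"z":0,"hand":1},{"ax":0,"ay":0,"az":0,"x":0,"y":0,"z":0,"hand":1}]'
python3 -m inch '[{"ax":0,"ay":0,"az":0,"x":0,"y":4,"z":0,"hand":1},{"ax":0,"ay":0,"az":0,"x":0,"y":0,"z":0,"hand":1}]'
```

```text
time: 11.2
eef_pos: [0.4575, -0.2062, -0.0028]
tcp_rot: [0.546, 0.45, -0.45, -0.544]
contact_force: [-0.2, 0.1, -0.1]
opening: -0.0
time: 11.37
eef_pos: [0.4576, -0.2062, -0.0068]
tcp_rot: [0.546, 0.45, -0.45, -0.544]
contact_force: [0.3, 0.3, -0.1]
opening: 0.002
time: 11.53
eef_pos: [0.4577, -0.2062, -0.0107]
tcp_rot: [0.546, 0.45, -0.45, -0.544]
contact_force: [-0.8, 0.1, -0.1]
opening: -0.002
```

```bash
python3 -m inch '[{"ax":0,"ay":0,"az":0,"x":0,"y":3,"z":0,"hand":1},{"ax":0,"ay":0,"az":0,"x":0,"y":0,"z":0,"hand":1}]'
python3 -m inch '[{"ax":0,"ay":0,"az":0,"x":0,"y":3,"z":0,"hand":1},{"ax":0,"ay":0,"az":0,"x":0,"y":0,"z":0,"hand":1}]'
```

```text
time: 11.7
eef_pos: [0.4581, -0.2065, -0.0116]
tcp_rot: [0.546, 0.45, -0.45, -0.545]
contact_force: [-4.2, 2.5, 11.8]
opening: 0.004
time: 11.87
eef_pos: [0.4582, -0.2065, -0.0117]
tcp_rot: [-0.545, -0.45, 0.451, 0.546]
contact_force: [-12.1, 7.9, 33.4]
opening: 0.0
```

```bash
python3 -m inch '[{"ax":0,"ay":0,"az":0,"x":0,"y":-36,"z":0,"hand":-1},{"ax":0,"ay":0,"az":0,"x":0,"y":-40,"z":0,"hand":-1},{"ax":0,"ay":0,"az":0,"x":0,"y":-40,"z":0,"hand":-1},{"ax":0,"ay":0,"az":0,"x":0,"y":-40,"z":0,"hand":-1},{"ax":0,"ay":0,"az":0,"x":-38,"y":0,"z":-6,"hand":-1}]' >/dev/null
python3 -m inch '[{"ax":0,"ay":0,"az":0,"x":-38,"y":0,"z":-6,"hand":-1},{"ax":0,"ay":0,"az":0,"x":-38,"y":0,"z":-6,"hand":-1},{"ax":0,"ay":0,"az":0,"x":0,"y":0,"z":0,"hand":-1},{"ax":0,"ay":0,"az":0,"x":0,"y":0,"z":0,"hand":-1}]' >/dev/null
python3 -c "
from h import *
move([.4542,-.3222,.056],1.38)"
```

```text
t 12.62 at [ 0.4534 -0.323   0.1403] F [ 0.4  0.6 -0.6] op 1.0 turn [ 0.0032 -0.003  -0.0025] shift [ 0.9 84.3 -0.6] toolx [0.19  0.982 0.   ] toolz [-0.982  0.19   0.   ] q6 -2.18
```

```bash
python3 -m inch '[{"ax":0,"ay":0,"az":0,"x":1,"y":30,"z":-0.5,"hand":-1},{"ax":0,"ay":0,"az":0,"x":0,"y":34,"z":0,"hand":-1},{"ax":0,"ay":0,"az":0,"x":0,"y":20,"z":0,"hand":-0.4},{"ax":0,"ay":0,"az":0,"x":0,"y":0,"z":0,"hand":0},{"ax":0,"ay":0,"az":0,"x":0,"y":0,"z":0,"hand":1}]' 35 >/dev/null
python3 -m inch '[{"ax":0,"ay":0,"az":0,"x":0,"y":0,"z":0,"hand":1},{"ax":0,"ay":0,"az":0,"x":0,"y":0,"z":0,"hand":1},{"ax":0,"ay":0,"az":0,"x":0,"y":0,"z":0,"hand":1},{"ax":0,"ay":0,"az":0,"x":0,"y":0,"z":0,"hand":1}]'
python3 - <<'E'
from h import *
c=grab("wrist");b=grab("scene")
o=np.hstack([cv2.resize(c["img"],(400,300)),cv2.resize(b["img"][250:370,120:280],(400,300),interpolation=2)]);cv2.imwrite("pics/g1.png",o)
move([.4542,-.3222,.056],1.38)
E
```

```text
time: 13.37
eef_pos: [0.4554, -0.3213, 0.0578]
tcp_rot: [0.548, 0.45, -0.45, -0.543]
contact_force: [0.6, -0.2, -0.2]
opening: 0.457
t 13.47 at [ 0.4552 -0.3212  0.0574] F [0.5 0.3 1.9] op 0.459 turn [ 0.0048 -0.     -0.0037] shift [-1.1  1.4  0.8] toolx [0.19  0.982 0.   ] toolz [-0.982  0.19   0.   ] q6 -2.18
```

```bash
python3 -m inch '[{"ax":0,"ay":0,"az":0,"x":0,"y":-15,"z":0,"hand":1},{"ax":0,"ay":0,"az":0,"x":0,"y":-30,"z":0,"hand":1},{"ax":0,"ay":0,"az":0,"x":0,"y":-40,"z":0,"hand":1},{"ax":0,"ay":0,"az":0,"x":0,"y":-20,"z":0,"hand":1},{"ax":0,"ay":0,"az":0,"x":0,"y":0,"z":0,"hand":1}]'
python3 - <<'E'
from h import *
c=grab("wrist");cv2.imwrite("pics/g2.png",c["img"])
cv2.imwrite("pics/g2c.png",np.hstack([cv2.resize(c["img"][220:400,240:400],(533,600),interpolation=2)]))
J=np.array([.4759,.0181]);th=.1376;Q=np.array([[np.cos(th),-np.sin(th)],[np.sin(th),np.cos(th)]])
move([*(J+Q@[.008,0]),.15],np.pi/2+th)
E
```

```text
time: 13.88
eef_pos: [0.4572, -0.3232, 0.1684]
tcp_rot: [0.551, 0.45, -0.45, -0.54]
contact_force: [1.5, -0.8, -0.2]
opening: 0.46
t 13.93 at [ 0.4559 -0.322   0.1652] F [ 0.7 -0.6 -0.3] op 0.46 turn [ 0.0081 -0.3284 -0.0083] shift [334.1  15.2 -74.4] toolx [-0.137  0.991  0.   ] toolz [-0.991 -0.137 -0.   ] q6 -2.18
```

View pics/g2c.png

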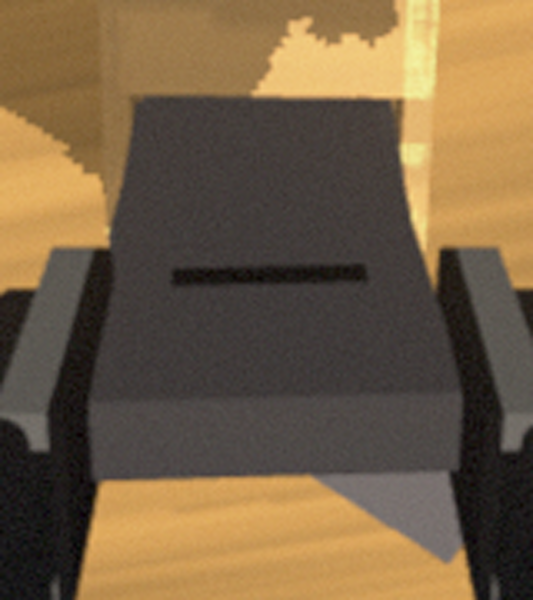

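```bash
cat >> h.py <<'E'
def tz(row,y,col=322,c=None):
    "tool x,z (mm) of a wrist pixel lying at tool height y (m)"
    c=c or read_camera("wrist");f=240/np.tan(np.radians(c["fov_y"])/2);M=c["T_tool_cam"]
    d=M[:3,:3]@np.array([(col-c["cx"])/f,(row-c["cy"])/f,1]);p=M[:3,3]+d*(y-M[1,3])/d[1];return (p*1e3).round(1)
E
python3 - <<'E'
from h import *
c=read_camera("wrist")
for r,y in((339.4,-.0366),(361.6,-.0366),(249,.0494)):print(tz(r,y,c=c),tz(r,y+.003,c=c))
E
```

```text
[  0.1 -36.6   2.9] [  0.1 -33.6   0.9]
[  0.1 -36.6  -6.3] [  0.1 -33.6  -8.5]
[ 0.1 49.4  4.8] [ 0.1 52.4  3.7]
```

```bash
python3 -m inch '[{"ax":0.008,"ay":-0.11,"az":-0.008,"x":0,"y":0,"z":0,"hand":1},{"ax":0,"ay":-0.11,"az":0,"x":0,"y":0,"z":0,"hand":1},{"ax":0,"ay":-0.109,"az":0,"x":0,"y":0,"z":0,"hand":1},{"ax":0,"ay":0,"az":0,"x":37,"y":0,"z":-8.3,"hand":1},{"ax":0,"ay":0,"az":0,"x":37,"y":0,"z":-8.3,"hand":1}]' >/dev/null
python3 -m inch '[{"ax":0,"ay":0,"az":0,"x":37,"y":0,"z":-8.3,"hand":1},{"ax":0,"ay":0,"az":0,"x":37,"y":0,"z":-8.3,"hand":1},{"ax":0,"ay":0,"az":0,"x":37,"y":0,"z":-8.3,"hand":1},{"ax":0,"ay":0,"az":0,"x":37,"y":0,"z":-8.3,"hand":1},{"ax":0,"ay":0,"az":0,"x":37,"y":0,"z":-8.3,"hand":1}]' >/dev/null
python3 -m inch '[{"ax":0,"ay":0,"az":0,"x":37,"y":0,"z":-8.3,"hand":1},{"ax":0,"ay":0,"az":0,"x":37,"y":0,"z":-8.3,"hand":1},{"ax":0,"ay":0,"az":0,"x":0,"y":0,"z":0,"hand":1},{"ax":0,"ay":0,"az":0,"x":0,"y":0,"z":0,"hand":1}]' >/dev/null
cat > jig.py <<'E'
from h import *
import sys
J=np.array([.4759,.0181]);th=.1376;Q=np.array([[np.cos(th),-np.sin(th)],[np.sin(th),np.cos(th)]])
x,y,z=[float(v) for v in sys.argv[1:4]]
move([*(J+Q@[x/1e3,y/1e3]),z/1e3],np.pi/2+th);s=get_state()
print("TCP in jig mm",(Q.T@(s["eef_pos"][:2]-J)*1e3).round(1),"F jig",(Q.T@s["contact_force"][:2]).round(1),"tau",s["wrist_torque"].round(2))
E
python3 jig.py 8 0 62
```

```text
t 15.15 at [0.4809 0.0217 0.1609] F [-0.9 -0.2 -0.8] op 0.463 turn [-0.0077  0.0049  0.0074] shift [-2.9 98.9 -2.6] toolx [-0.137  0.991  0.   ] toolz [-0.991 -0.137 -0.   ] q6 -1.88
TCP in jig mm [5.4 2.9] F jig [-0.9 -0. ] tau [-0.06  0.02  0.04]
```

```bash
python3 -m inch '[{"ax":0,"ay":0.004,"az":0,"x":-3,"y":0,"z":-2.6,"hand":1},{"ax":0,"ay":0,"az":0,"x":0,"y":30,"z":0,"hand":1},{"ax":0,"ay":0,"az":0,"x":0,"y":30,"z":0,"hand":1},{"ax":0,"ay":0,"az":0,"x":0,"y":25,"z":0,"hand":1},{"ax":0,"ay":0,"az":0,"x":0,"y":8,"z":0,"hand":1}]' >/dev/null
python3 jig.py 8 0 62
python3 -m inch '[{"ax":0,"ay":0,"az":0,"x":0,"y":3,"z":0,"hand":1},{"ax":0,"ay":0,"az":0,"x":0,"y":2,"z":0,"hand":1}]' >/dev/null
python3 jig.py 8 0 60
```

```text
t 15.57 at [0.482  0.0164 0.0655] F [ 0.2 -0.8 -0.7] op 0.459 turn [-0.0107 -0.0065  0.0086] shift [ 2.6  3.5 -2.1] toolx [-0.137  0.991  0.   ] toolz [-0.991 -0.137 -0.   ] q6 -1.88
TCP in jig mm [ 5.9 -2.6] F jig [ 0.  -0.8] tau [ 0.04 -0.16  0.  ]
t 15.73 at [0.4852 0.0166 0.0651] F [ 0.2  0.  -0.2] op 0.461 turn [-0.0041 -0.0053  0.0065] shift [2.8 5.1 1. ] toolx [-0.137  0.991  0.   ] toolz [-0.991 -0.137 -0.   ] q6 -1.88
TCP in jig mm [ 9.  -2.8] F jig [0.2 0. ] tau [ 0.03 -0.05  0.04]
```

```bash
python3 -m inch '[{"ax":0,"ay":0,"az":0,"x":2.5,"y":2,"z":2,"hand":1},{"ax":0,"ay":0,"az":0,"x":0,"y":2,"z":2,"hand":1},{"ax":0,"ay":0,"az":0,"x":0,"y":0,"z":0,"hand":1}]' >/dev/null
python3 jig.py 4 0 60
python3 -m inch '[{"ax":0,"ay":0,"az":0,"x":0,"y":2,"z":1,"hand":1},{"ax":0,"ay":0,"az":0,"x":0,"y":0,"z":1,"hand":1}]' >/dev/null
python3 jig.py 4 0 60
```

```text
t 15.98 at [0.4813 0.0195 0.0621] F [ 0.8 -0.7 -1.8] op 0.465 turn [-0.0013 -0.0033  0.0057] shift [-0.6  2.1  1.5] toolx [-0.137  0.991  0.   ] toolz [-0.991 -0.137 -0.   ] q6 -1.88
TCP in jig mm [5.5 0.6] F jig [ 0.7 -0.7] tau [ 0.02 -0.2   0.01]
t 16.15 at [0.4805 0.0194 0.0602] F [ 4.8  0.1 -3. ] op 0.461 turn [ 0.0019 -0.0033  0.0054] shift [-0.6  0.2  0.7] toolx [-0.137  0.991  0.   ] toolz [-0.991 -0.137 -0.   ] q6 -1.88
TCP in jig mm [4.7 0.6] F jig [ 4.7 -0.6] tau [ 0.21 -0.91  0.06]
```

```bash
python3 -m inch '[{"ax":0,"ay":0,"az":0,"x":0,"y":1.5,"z":0,"hand":1},{"ax":0,"ay":0,"az":0,"x":0,"y":0,"z":0,"hand":1}]' >/dev/null
python3 jig.py 4 0 60
python3 -m inch '[{"ax":0,"ay":0,"az":0,"x":0,"y":1.5,"z":0,"hand":1},{"ax":0,"ay":0,"az":0,"x":0,"y":0,"z":0,"hand":1}]' >/dev/null
python3 jig.py 4 0 60
```

```text
t 16.32 at [0.4807 0.0192 0.0592] F [5.1 0.6 3.8] op 0.46 turn [ 0.0011 -0.0033  0.0053] shift [-0.5 -0.8  0.9] toolx [-0.137  0.991  0.   ] toolz [-0.991 -0.137 -0.   ] q6 -1.88
TCP in jig mm [4.9 0.5] F jig [ 5.1 -0.1] tau [ 0.16 -0.71  0.04]
t 16.48 at [0.4812 0.0192 0.059 ] F [ 0.4  1.5 10.8] op 0.461 turn [ 0.0011 -0.0039  0.0056] shift [-0.3 -1.   1.4] toolx [-0.137  0.991  0.   ] toolz [-0.991 -0.137 -0.   ] q6 -1.88
TCP in jig mm [5.4 0.3] F jig [0.6 1.4] tau [ 0.27 -0.11 -0.01]
```

```bash
python3 -m inch '[{"ax":0,"ay":0,"az":0,"x":0,"y":-1.5,"z":0,"hand":-1},{"ax":0,"ay":0,"az":0,"x":0,"y":0,"z":0,"hand":-1},{"ax":0,"ay":0,"az":0,"x":0,"y":0,"z":0,"hand":-1},{"ax":0,"ay":0,"az":0,"x":0,"y":0,"z":0,"hand":-1},{"ax":0,"ay":0,"az":0,"x":0,"y":-10,"z":0,"hand":-1}]' >/dev/null
python3 -m inch '[{"ax":0,"ay":0,"az":0,"x":0,"y":-30,"z":0,"hand":-1},{"ax":0,"ay":0,"az":0,"x":0,"y":-35,"z":0,"hand":-1},{"ax":0,"ay":0,"az":0,"x":0,"y":-30,"z":0,"hand":-1},{"ax":0,"ay":0,"az":0,"x":0,"y":0,"z":0,"hand":-1},{"ax":0,"ay":0,"az":0,"x":0,"y":0,"z":0,"hand":-1}]' >/dev/null
python3 - <<'E'
from h import *
c=grab("wrist");cv2.imwrite("pics/p1.png",c["img"])
J=np.array([.4759,.0181]);th=.1376;Q=np.array([[np.cos(th),-np.sin(th)],[np.sin(th),np.cos(th)]])
for j in((0,-20,96),(10,-20,96),(10,20,96),(0,20,96)):print(j,proj(c,[*(J+Q@(np.array(j[:2])/1e3)),.096]).round())
g=cv2.cvtColor(c["img"],cv2.COLOR_BGR2GRAY);print(g[250:360:2,322].tolist())
cv2.imwrite("pics/p1c.png",cv2.resize(c["img"][200:400,200:450],(750,600),interpolation=2))
move([.4097,-.3166,.15],1.38)
E
```

```text
(0, -20, 96) [289. 238.]
(10, -20, 96) [289. 253.]
(10, 20, 96) [354. 253.]
(0, 20, 96) [354. 237.]
[70, 68, 68, 102, 174, 210, 212, 211, 210, 215, 210, 212, 155, 109, 109, 166, 210, 208, 209, 211, 210, 211, 209, 209, 209, 101, 111, 127, 212, 209, 211, 209, 210, 210, 143, 40, 58, 73, 71, 70, 69, 69, 72, 71, 69, 68, 65, 146, 203, 202, 203, 196, 200, 195, 201]
t 17.37 at [0.4792 0.0188 0.1634] F [ 0.5  0.1 -0.3] op 0.996 turn [-0.0034  0.3251  0.0056] shift [-342.5   13.4    4.7] toolx [0.19  0.982 0.   ] toolz [-0.982  0.19   0.   ] q6 -1.88
```

View pics/p1c.png

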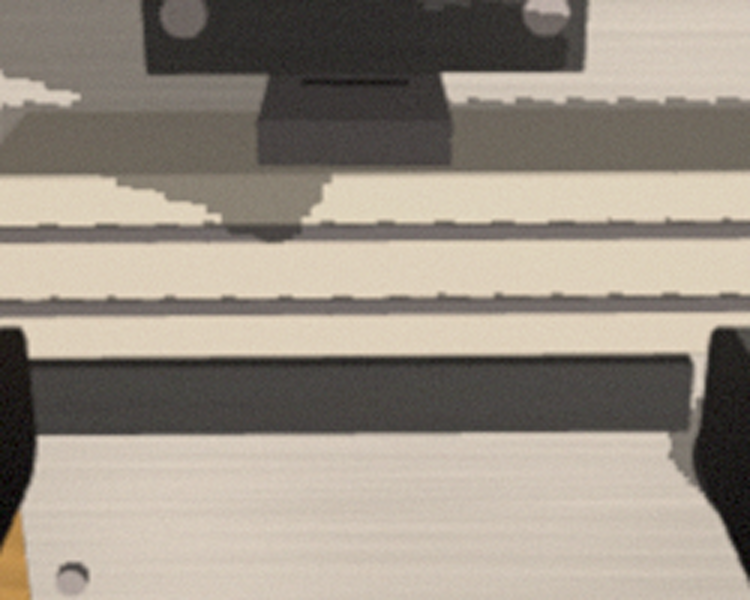

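```bash
python3 -m inch '[{"ax":0,"ay":0,"az":0,"x":-38,"y":0,"z":0,"hand":-1},{"ax":0,"ay":0.108,"az":0,"x":0,"y":0,"z":0,"hand":-1},{"ax":0,"ay":0.108,"az":0,"x":0,"y":0,"z":0,"hand":-1},{"ax":0,"ay":0.108,"az":0,"x":0,"y":0,"z":0,"hand":-1},{"ax":0,"ay":0,"az":0,"x":-38,"y":0,"z":2,"hand":-1}]' >/dev/null
python3 -m inch '[{"ax":0,"ay":0,"az":0,"x":-38,"y":0,"z":2,"hand":-1},{"ax":0,"ay":0,"az":0,"x":-38,"y":0,"z":2,"hand":-1},{"ax":0,"ay":0,"az":0,"x":-38,"y":0,"z":2,"hand":-1},{"ax":0,"ay":0,"az":0,"x":-38,"y":0,"z":2,"hand":-1},{"ax":0,"ay":0,"az":0,"x":-38,"y":0,"z":2,"hand":-1}]' >/dev/null
python3 -m inch '[{"ax":0,"ay":0,"az":0,"x":-38,"y":0,"z":2,"hand":-1},{"ax":0,"ay":0,"az":0,"x":-34,"y":0,"z":0,"hand":-1},{"ax":0,"ay":0,"az":0,"x":0,"y":0,"z":0,"hand":-1},{"ax":0,"ay":0,"az":0,"x":0,"y":0,"z":0,"hand":-1}]' >/dev/null
python3 -c "
from h import *
move([.4097,-.3166,.056],1.38)"
```

```text
t 18.53 at [ 0.4124 -0.3112  0.1589] F [-0.4  0.5 -0.2] op 0.998 turn [-0.0088 -0.0024  0.0079] shift [ -5.8 102.9   1.7] toolx [0.19  0.982 0.   ] toolz [-0.982  0.19   0.   ] q6 -2.22
```

```bash
python3 -m inch '[{"ax":-0.005,"ay":0,"az":0.005,"x":-6,"y":10,"z":1.7,"hand":-1},{"ax":0,"ay":0,"az":0,"x":0,"y":35,"z":0,"hand":-1},{"ax":0,"ay":0,"az":0,"x":0,"y":35,"z":0,"hand":-1},{"ax":0,"ay":0,"az":0,"x":0,"y":23,"z":0,"hand":-0.4},{"ax":0,"ay":0,"az":0,"x":0,"y":0,"z":0,"hand":1}]' 35 >/dev/null
python3 -m inch '[{"ax":0,"ay":0,"az":0,"x":0,"y":0,"z":0,"hand":1},{"ax":0,"ay":0,"az":0,"x":0,"y":0,"z":0,"hand":1},{"ax":0,"ay":0,"az":0,"x":0,"y":0,"z":0,"hand":1},{"ax":0,"ay":0,"az":0,"x":0,"y":0,"z":0,"hand":1}]' 
python3 -c "
from h import *
move([.4097,-.3166,.056],1.38)"
python3 -m inch '[{"ax":0,"ay":0,"az":0,"x":0,"y":-15,"z":0,"hand":1},{"ax":0,"ay":0,"az":0,"x":0,"y":-30,"z":0,"hand":1},{"ax":0,"ay":0,"az":0,"x":0,"y":-40,"z":0,"hand":1},{"ax":0,"ay":0,"az":0,"x":0,"y":-20,"z":0,"hand":1},{"ax":0,"ay":0,"az":0,"x":0,"y":0,"z":0,"hand":1}]' >/dev/null
python3 jig.py 19 0 160
python3 - <<'E'
from h import *
c=grab("wrist");cv2.imwrite("pics/g3.png",c["img"]);g=cv2.GaussianBlur(cv2.cvtColor(c["img"],cv2.COLOR_BGR2GRAY),(5,1),0)
print(g[240:375,300].tolist())
E
```

```text
time: 19.28
eef_pos: [0.4114, -0.3162, 0.0594]
tcp_rot: [0.545, 0.45, -0.451, -0.545]
contact_force: [-2.8, 2.2, 0.7]
opening: 0.584
t 19.28 at [ 0.4114 -0.3162  0.0594] F [-2.8  2.2  0.7] op 0.584 turn [ 0.0001  0.0014 -0.0003] shift [-0.7  3.4  1.6] toolx [0.19  0.982 0.   ] toolz [-0.982  0.19   0.   ] q6 -2.23
t 19.7 at [ 0.4146 -0.32    0.1715] F [ 1.  -0.1 -0.3] op 0.584 turn [ 0.0111 -0.3272 -0.0118] shift [ 326.5   11.5 -126.1] toolx [-0.137  0.991  0.   ] toolz [-0.991 -0.137 -0.   ] q6 -2.23
TCP in jig mm [-107.1 -326.5] F jig [ 1.  -0.2] tau [-0.02 -0.02  0.08]
[124, 126, 127, 124, 125, 126, 125, 125, 125, 127, 127, 160, 187, 140, 72, 62, 65, 65, 65, 61, 64, 65, 63, 64, 64, 63, 63, 64, 63, 64, 64, 62, 65, 61, 65, 63, 63, 65, 62, 61, 62, 62, 63, 62, 62, 63, 64, 59, 63, 62, 63, 61, 62, 63, 62, 61, 61, 62, 59, 60, 62, 61, 60, 62, 62, 62, 61, 47, 29, 19, 21, 19, 25, 52, 62, 63, 60, 61, 61, 61, 60, 59, 60, 59, 62, 61, 61, 62, 63, 62, 62, 61, 60, 59, 64, 59, 63, 61, 62, 59, 60, 62, 63, 59, 62, 60, 58, 60, 60, 64, 71, 77, 74, 75, 76, 77, 75, 74, 73, 75, 75, 75, 73, 74, 73, 75, 73, 72, 75, 75, 72, 71, 77, 136, 161]
```

```bash
python3 - <<'E'
from h import *
c=read_camera("wrist")
for r,y in((350.5,-.0346),(372.5,-.0346),(253.5,.0514)):print(tz(r,y,c=c))
E
python3 -m inch '[{"ax":0.006,"ay":-0.11,"az":-0.006,"x":0,"y":0,"z":0,"hand":1},{"ax":0,"ay":-0.11,"az":0,"x":0,"y":0,"z":0,"hand":1},{"ax":0,"ay":-0.107,"az":0,"x":0,"y":0,"z":0,"hand":1},{"ax":0,"ay":0,"az":0,"x":36,"y":0,"z":-13.4,"hand":1},{"ax":0,"ay":0,"az":0,"x":36,"y":0,"z":-13.4,"hand":1}]' >/dev/null
python3 -m inch '[{"ax":0,"ay":0,"az":0,"x":36,"y":0,"z":-13.4,"hand":1},{"ax":0,"ay":0,"az":0,"x":36,"y":0,"z":-13.4,"hand":1},{"ax":0,"ay":0,"az":0,"x":36,"y":0,"z":-13.4,"hand":1},{"ax":0,"ay":0,"az":0,"x":36,"y":0,"z":-13.4,"hand":1},{"ax":0,"ay":0,"az":0,"x":36,"y":0,"z":-13.4,"hand":1}]' >/dev/null
python3 -m inch '[{"ax":0,"ay":0,"az":0,"x":36,"y":0,"z":-13.4,"hand":1},{"ax":0,"ay":0,"az":0,"x":36,"y":0,"z":-13.4,"hand":1},{"ax":0,"ay":0,"az":0,"x":0,"y":0,"z":0,"hand":1},{"ax":0,"ay":0,"az":0,"x":0,"y":0,"z":0,"hand":1},{"ax":0,"ay":0,"az":0,"x":0,"y":0,"z":0,"hand":1}]' >/dev/null
python3 jig.py 13.5 0 66
python3 - <<'E'
from h import *
c=grab("wrist");cv2.imwrite("pics/g4.png",c["img"])
J=np.array([.4759,.0181]);th=.1376;Q=np.array([[np.cos(th),-np.sin(th)],[np.sin(th),np.cos(th)]])
s=get_state();T=R.from_quat(s["tcp_rot"]).as_matrix();
for y,z in((.0514,1),(.0514,4)):
    p=s["eef_pos"]+T@np.array([0,y,z/1e3]);print(p)
g=cv2.GaussianBlur(cv2.cvtColor(c["img"],cv2.COLOR_BGR2GRAY),(5,1),0);print(g[200:290,300].tolist())
E
```

```text
[  0.1 -34.6  -3.1]
[  0.1 -34.6 -12.5]
[ 0.1 51.4  1.4]
t 21.05 at [0.4854 0.0211 0.1635] F [-0.5  0.3  0.2] op 0.583 turn [-0.0068  0.0004  0.0077] shift [-1.7 97.5 -3.7] toolx [-0.137  0.991  0.   ] toolz [-0.991 -0.137 -0.   ] q6 -1.88
TCP in jig mm [9.8 1.7] F jig [-0.4  0.3] tau [-0.03  0.   -0.02]
[0.48416076 0.02069834 0.11241074]
[0.48118875 0.02028993 0.11242985]
[52, 54, 53, 51, 52, 53, 54, 51, 53, 53, 52, 48, 52, 50, 53, 49, 51, 52, 51, 60, 49, 34, 44, 59, 65, 61, 62, 62, 62, 61, 63, 62, 62, 69, 76, 78, 79, 78, 81, 78, 78, 79, 78, 76, 77, 78, 77, 78, 81, 106, 117, 117, 117, 92, 63, 64, 64, 64, 64, 64, 65, 65, 63, 64, 64, 63, 62, 63, 63, 63, 64, 62, 64, 63, 61, 63, 62, 63, 63, 64, 64, 64, 65, 65, 64, 63, 64, 64, 60, 62]
```

```bash
python3 -m inch '[{"ax":0,"ay":0,"az":0,"x":-1.7,"y":0,"z":-3.7,"hand":1},{"ax":0,"ay":0,"az":0,"x":0,"y":10,"z":0,"hand":1},{"ax":0,"ay":0,"az":0,"x":0,"y":0,"z":0,"hand":1},{"ax":0,"ay":0,"az":0,"x":0,"y":0,"z":0,"hand":1}]' >/dev/null
python3 jig.py 13.5 0 66
python3 -m inch '[{"ax":0,"ay":0,"az":0,"x":0,"y":20,"z":0,"hand":1},{"ax":0,"ay":0,"az":0,"x":0,"y":20,"z":0,"hand":1},{"ax":0,"ay":0,"az":0,"x":0,"y":20,"z":0,"hand":1},{"ax":0,"ay":0,"az":0,"x":0,"y":0,"z":0,"hand":1}]' >/dev/null
python3 jig.py 13.5 0 66
```

```text
t 21.43 at [0.4893 0.0193 0.1536] F [-0.5 -0.7 -0.7] op 0.58 turn [-0.0068 -0.0021  0.0082] shift [ 0.7 87.6 -0. ] toolx [-0.137  0.991  0.   ] toolz [-0.991 -0.137 -0.   ] q6 -1.88
TCP in jig mm [13.5 -0.7] F jig [-0.6 -0.6] tau [ 0.02 -0.01 -0.02]
t 21.77 at [0.4878 0.0203 0.0913] F [ 2.2  0.2 -2.6] op 0.58 turn [-0.0085 -0.0011  0.0089] shift [-0.6 25.3 -1.4] toolx [-0.137  0.991  0.   ] toolz [-0.991 -0.137 -0.   ] q6 -1.88
TCP in jig mm [12.1  0.6] F jig [ 2.2 -0.1] tau [ 0.09 -0.55  0.1 ]
```

```bash
python3 -m inch '[{"ax":0,"ay":0,"az":0,"x":0,"y":0,"z":-2,"hand":1},{"ax":0,"ay":0,"az":0,"x":0,"y":12,"z":0,"hand":1},{"ax":0,"ay":0,"az":0,"x":0,"y":8,"z":0,"hand":1},{"ax":0,"ay":0,"az":0,"x":0,"y":0,"z":0,"hand":1}]' >/dev/null
python3 jig.py 13.5 0 61.4
python3 -m inch '[{"ax":0,"ay":0,"az":0,"x":0,"y":4,"z":0.5,"hand":1},{"ax":0,"ay":0,"az":0,"x":0,"y":3,"z":0.5,"hand":1},{"ax":0,"ay":0,"az":0,"x":0,"y":0,"z":0,"hand":1}]' >/dev/null
python3 jig.py 13.5 0 61.4
```

```text
t 22.1 at [0.4909 0.0208 0.0743] F [ 0.8  0.  -0.8] op 0.577 turn [-0.0067 -0.0006  0.0081] shift [-0.6 12.9  1.7] toolx [-0.137  0.991  0.   ] toolz [-0.991 -0.137 -0.   ] q6 -1.88
TCP in jig mm [15.2  0.6] F jig [ 0.8 -0.1] tau [ 0.02 -0.03  0.08]
t 22.35 at [0.4904 0.0207 0.0677] F [-0.7 -0.1 -0.9] op 0.583 turn [-0.0047 -0.0005  0.0076] shift [-0.6  6.3  1.2] toolx [-0.137  0.991  0.   ] toolz [-0.991 -0.137 -0.   ] q6 -1.88
TCP in jig mm [14.7  0.6] F jig [-0.7  0. ] tau [ 0.01 -0.05 -0.01]
```

Now lean toward the short packer, correct the small tilt, and lower to the floor.

```bash
python3 -m inch '[{"ax":0,"ay":0,"az":0.006,"x":0,"y":3,"z":1,"hand":1},{"ax":0,"ay":0,"az":0,"x":0,"y":2,"z":1.5,"hand":1},{"ax":0,"ay":0,"az":0,"x":0,"y":0,"z":1,"hand":1},{"ax":0,"ay":0,"az":0,"x":0,"y":0,"z":0,"hand":1}]' >/dev/null
python3 jig.py 11.5 0 61.4
python3 -m inch '[{"ax":0,"ay":0,"az":0,"x":0,"y":2,"z":0.5,"hand":1},{"ax":0,"ay":0,"az":0,"x":0,"y":0,"z":0,"hand":1}]' >/dev/null
python3 jig.py 11.5 0 61.4
python3 -m inch '[{"ax":0,"ay":0,"az":0,"x":0,"y":1,"z":0,"hand":1},{"ax":0,"ay":0,"az":0,"x":0,"y":0,"z":0,"hand":1}]' >/dev/null
python3 jig.py 11.5 0 61.4
```

```text
t 22.68 at [0.488  0.0203 0.0632] F [ 3.2  0.4 -2.4] op 0.58 turn [-0.0016 -0.0004  0.001 ] shift [-0.5  1.8  0.7] toolx [-0.137  0.991  0.   ] toolz [-0.991 -0.137 -0.   ] q6 -1.88
TCP in jig mm [12.2  0.5] F jig [ 3.3 -0. ] tau [ 0.1  -0.67  0.05]
t 22.85 at [0.488  0.0201 0.0616] F [ 4.   0.7 -0.6] op 0.582 turn [-0.0009 -0.0004  0.0007] shift [-0.3  0.2  0.7] toolx [-0.137  0.991  0.   ] toolz [-0.991 -0.137 -0.   ] q6 -1.88
TCP in jig mm [12.2  0.3] F jig [4.  0.2] tau [ 0.12 -0.86  0.15]
t 23.02 at [0.488  0.02   0.0607] F [4.3 0.5 2.3] op 0.581 turn [-0.0012 -0.0003  0.0006] shift [-0.2 -0.7  0.7] toolx [-0.137  0.991  0.   ] toolz [-0.991 -0.137 -0.   ] q6 -1.88
TCP in jig mm [12.2  0.2] F jig [ 4.4 -0.1] tau [ 0.13 -0.94  0.1 ]
```

```bash
python3 -m inch '[{"ax":0,"ay":0,"az":0,"x":0,"y":0,"z":0,"hand":-1},{"ax":0,"ay":0,"az":0,"x":0,"y":0,"z":0,"hand":-1},{"ax":0,"ay":0,"az":0,"x":0,"y":0,"z":0,"hand":-1},{"ax":0,"ay":0,"az":0,"x":0,"y":-3,"z":0,"hand":-1},{"ax":0,"ay":0,"az":0,"x":0,"y":-12,"z":0,"hand":-1}]' >/dev/null
python3 -m inch '[{"ax":0,"ay":0,"az":0,"x":0,"y":-30,"z":0,"hand":-1},{"ax":0,"ay":0,"az":0,"x":0,"y":-35,"z":0,"hand":-1},{"ax":0,"ay":0,"az":0,"x":0,"y":-25,"z":0,"hand":-1},{"ax":0,"ay":0,"az":0,"x":0,"y":0,"z":0,"hand":-1},{"ax":0,"ay":0,"az":0,"x":0,"y":0,"z":0,"hand":-1}]' >/dev/null
python3 - <<'E'
from h import *
c=grab("wrist");cv2.imwrite("pics/p2.png",c["img"])
J=np.array([.4759,.0181]);th=.1376;Q=np.array([[np.cos(th),-np.sin(th)],[np.sin(th),np.cos(th)]])
g=cv2.cvtColor(c["img"],cv2.COLOR_BGR2GRAY)
jl=lambda w:(Q.T@(w[:2]-J)*1e3).round(1)
for col in(300,322,345):
    print(col,g[225:300,col].tolist())
for r in range(235,285,5):print(r,jl(onz(c,(322,r),.096)),jl(onz(c,(322,r),.06)))
cv2.imwrite("pics/p2c.png",cv2.resize(c["img"][200:400,200:450],(750,600),interpolation=2))
move([.5015,-.3327,.16],1.38)
E
```

```text
300 [56, 54, 58, 67, 65, 69, 66, 72, 68, 69, 67, 66, 70, 68, 72, 70, 67, 68, 67, 68, 72, 69, 69, 70, 71, 68, 68, 67, 70, 69, 68, 65, 72, 110, 129, 127, 126, 132, 130, 117, 86, 68, 70, 72, 72, 80, 117, 130, 129, 130, 133, 136, 184, 210, 211, 209, 210, 208, 210, 212, 211, 211, 209, 212, 187, 123, 101, 106, 110, 110, 147, 195, 210, 211, 209]
322 [53, 56, 61, 60, 68, 65, 69, 68, 67, 69, 65, 71, 68, 71, 67, 69, 65, 59, 64, 69, 72, 73, 69, 71, 68, 72, 70, 66, 73, 73, 67, 66, 83, 177, 208, 210, 210, 209, 211, 191, 129, 103, 108, 112, 106, 131, 188, 210, 213, 212, 210, 210, 211, 211, 209, 209, 209, 211, 208, 212, 207, 209, 210, 212, 187, 126, 101, 112, 109, 115, 150, 191, 211, 210, 209]
345 [55, 55, 61, 70, 76, 71, 72, 68, 70, 72, 72, 68, 74, 73, 72, 69, 71, 62, 68, 72, 70, 70, 71, 70, 70, 71, 71, 67, 72, 69, 72, 67, 77, 147, 199, 213, 209, 211, 171, 124, 93, 100, 113, 112, 111, 127, 183, 211, 214, 209, 210, 212, 211, 212, 213, 208, 211, 209, 210, 209, 211, 211, 208, 196, 166, 119, 100, 111, 111, 112, 147, 197, 213, 212, 211]
235 [6.  0.3] [17.8  0.3]
240 [9.2 0.3] [21.6  0.3]
245 [12.5  0.3] [25.4  0.3]
250 [15.8  0.3] [29.2  0.3]
255 [19.1  0.3] [33.   0.3]
260 [22.4  0.3] [36.9  0.3]
265 [25.8  0.3] [40.8  0.3]
270 [29.2  0.3] [44.8  0.3]
275 [32.6  0.3] [48.7  0.3]
280 [36.1  0.3] [52.8  0.3]
t 23.9 at [0.4866 0.0201 0.1648] F [-0.2  1.1 -0.7] op 0.998 turn [-0.0052  0.328   0.0007] shift [-343.6    4.8  -81.5] toolx [0.19  0.982 0.   ] toolz [-0.982  0.19   0.   ] q6 -1.88
```

```bash
python3 -m inch '[{"ax":0,"ay":0,"az":0,"x":-38,"y":0,"z":0,"hand":-1},{"ax":0,"ay":0.11,"az":0,"x":0,"y":0,"z":0,"hand":-1},{"ax":0,"ay":0.109,"az":0,"x":0,"y":0,"z":0,"hand":-1},{"ax":0,"ay":0.109,"az":0,"x":0,"y":0,"z":0,"hand":-1},{"ax":0,"ay":0,"az":0,"x":-38,"y":0,"z":-8,"hand":-1}]' >/dev/null
python3 -m inch '[{"ax":0,"ay":0,"az":0,"x":-38,"y":0,"z":-9,"hand":-1},{"ax":0,"ay":0,"az":0,"x":-38,"y":0,"z":-9,"hand":-1},{"ax":0,"ay":0,"az":0,"x":-38,"y":0,"z":-9,"hand":-1},{"ax":0,"ay":0,"az":0,"x":-38,"y":0,"z":-9,"hand":-1},{"ax":0,"ay":0,"az":0,"x":-38,"y":0,"z":-9,"hand":-1}]' >/dev/null
python3 -m inch '[{"ax":0,"ay":0,"az":0,"x":-38,"y":0,"z":-9,"hand":-1},{"ax":0,"ay":0,"az":0,"x":-38,"y":0,"z":-8,"hand":-1},{"ax":0,"ay":0,"az":0,"x":0,"y":0,"z":0,"hand":-1},{"ax":0,"ay":0,"az":0,"x":0,"y":0,"z":0,"hand":-1}]' >/dev/null
python3 -c "
from h import *
move([.5015,-.3327,.054],1.38)"
```

```text
t 25.07 at [ 0.5018 -0.3302  0.1616] F [-0.3  1.3  0.7] op 1.004 turn [-0.0091 -0.0033  0.0028] shift [ -2.5 107.6  -0.2] toolx [0.19  0.982 0.   ] toolz [-0.982  0.19   0.   ] q6 -2.13
```

```bash
python3 -m inch '[{"ax":-0.006,"ay":0,"az":0.002,"x":-2.5,"y":10,"z":0,"hand":-1},{"ax":0,"ay":0,"az":0,"x":0,"y":35,"z":0,"hand":-1},{"ax":0,"ay":0,"az":0,"x":0,"y":35,"z":0,"hand":-1},{"ax":0,"ay":0,"az":0,"x":0,"y":22,"z":0,"hand":-1},{"ax":0,"ay":0,"az":0,"x":0,"y":5,"z":0,"hand":-0.6}]' 60 >/dev/null
python3 -c "
from h import *
move([.5015,-.3327,.054],1.38)"
python3 -m inch '[{"ax":0,"ay":0,"az":0,"x":0,"y":0,"z":0,"hand":1},{"ax":0,"ay":0,"az":0,"x":0,"y":0,"z":0,"hand":1},{"ax":0,"ay":0,"az":0,"x":0,"y":0,"z":0,"hand":1},{"ax":0,"ay":0,"az":0,"x":0,"y":0,"z":0,"hand":1},{"ax":0,"ay":0,"az":0,"x":0,"y":0,"z":0,"hand":1}]' >/dev/null
python3 -c "
from h import *
move([.5015,-.3327,.054],1.38)"
```

```text
t 25.48 at [ 0.4993 -0.3268  0.0506] F [-0.4  0.8 -1. ] op 0.88 turn [-0.0091  0.0019  0.0047] shift [-5.4 -3.4 -3.3] toolx [0.19  0.982 0.   ] toolz [-0.982  0.19   0.   ] q6 -2.13
t 25.9 at [ 0.503  -0.3316  0.0586] F [-2.7  2.3  1.2] op 0.695 turn [ 0.0012  0.0002 -0.0015] shift [-1.4  4.6  1.2] toolx [0.19  0.982 0.   ] toolz [-0.982  0.19   0.   ] q6 -2.13
```

```bash
python3 -m inch '[{"ax":0,"ay":0,"az":0,"x":0,"y":-15,"z":0,"hand":1},{"ax":0,"ay":0,"az":0,"x":0,"y":-30,"z":0,"hand":1},{"ax":0,"ay":0,"az":0,"x":0,"y":-40,"z":0,"hand":1},{"ax":0,"ay":0,"az":0,"x":0,"y":-40,"z":0,"hand":1},{"ax":0,"ay":0,"az":0,"x":0,"y":0,"z":0,"hand":1}]' >/dev/null
python3 - <<'E'
from h import *
c=grab("wrist");cv2.imwrite("pics/g5.png",c["img"]);g=cv2.GaussianBlur(cv2.cvtColor(c["img"],cv2.COLOR_BGR2GRAY),(5,1),0)
print(g[225:400,322].tolist())
for r,y in((230,.0506),(240,.0506),(250,.0506),(320,-.0374),(340,-.0374),(360,-.0374),(380,-.0374)):print(r,tz(r,y,c=c))
E
python3 jig.py 34 0 160
```

```text
[186, 171, 167, 170, 172, 171, 169, 169, 166, 130, 80, 65, 65, 64, 67, 67, 65, 66, 64, 64, 64, 65, 63, 65, 63, 68, 65, 64, 66, 65, 63, 64, 63, 64, 63, 64, 64, 63, 62, 62, 62, 62, 63, 62, 63, 61, 64, 63, 62, 61, 62, 60, 61, 62, 62, 62, 62, 62, 63, 61, 61, 61, 61, 62, 63, 62, 63, 62, 64, 61, 62, 62, 63, 60, 61, 60, 60, 59, 62, 61, 58, 64, 58, 61, 62, 58, 61, 61, 62, 62, 62, 59, 62, 58, 61, 61, 63, 59, 61, 62, 60, 61, 63, 68, 74, 76, 75, 74, 73, 76, 74, 75, 76, 72, 75, 74, 75, 74, 75, 75, 73, 73, 75, 76, 73, 75, 74, 75, 74, 74, 75, 75, 75, 76, 74, 75, 75, 75, 75, 74, 73, 73, 74, 74, 76, 74, 75, 74, 74, 76, 74, 76, 73, 75, 75, 73, 75, 75, 74, 72, 77, 133, 174, 179, 176, 175, 174, 167, 166, 166, 168, 169, 168, 166, 162]
230 [ 0.1 50.6 15.6]
240 [ 0.1 50.6  9.7]
250 [ 0.1 50.6  3.8]
320 [  0.1 -37.4  11.1]
340 [  0.1 -37.4   3.2]
360 [  0.1 -37.4  -5.1]
380 [  0.1 -37.4 -13.6]
t 26.37 at [ 0.5067 -0.335   0.191 ] F [-0.2 -0.  -0.6] op 0.695 turn [ 0.0145 -0.3284 -0.0135] shift [354.   31.  -51.9] toolx [-0.137  0.991  0.   ] toolz [-0.991 -0.137 -0.   ] q6 -2.13
TCP in jig mm [ -17.9 -354. ] F jig [-0.2  0. ] tau [-0.03 -0.03 -0.  ]
```

```bash
python3 -m inch '[{"ax":0.006,"ay":-0.11,"az":-0.006,"x":0,"y":0,"z":0,"hand":1},{"ax":0,"ay":-0.11,"az":0,"x":0,"y":0,"z":0,"hand":1},{"ax":0,"ay":-0.108,"az":0,"x":0,"y":0,"z":0,"hand":1},{"ax":0,"ay":0,"az":0,"x":39,"y":0,"z":-6,"hand":1},{"ax":0,"ay":0,"az":0,"x":39,"y":0,"z":-6,"hand":1}]' 70 >/dev/null
python3 -m inch '[{"ax":0,"ay":0,"az":0,"x":39,"y":0,"z":-6,"hand":1},{"ax":0,"ay":0,"az":0,"x":39,"y":0,"z":-6,"hand":1},{"ax":0,"ay":0,"az":0,"x":39,"y":0,"z":-6,"hand":1},{"ax":0,"ay":0,"az":0,"x":39,"y":0,"z":-6,"hand":1},{"ax":0,"ay":0,"az":0,"x":39,"y":0,"z":-6,"hand":1}]' >/dev/null
python3 -m inch '[{"ax":0,"ay":0,"az":0,"x":39,"y":0,"z":-6,"hand":1},{"ax":0,"ay":0,"az":0,"x":39,"y":0,"z":-6,"hand":1},{"ax":0,"ay":0,"az":0,"x":0,"y":0,"z":0,"hand":1},{"ax":0,"ay":0,"az":0,"x":0,"y":0,"z":0,"hand":1},{"ax":0,"ay":0,"az":0,"x":0,"y":0,"z":0,"hand":1}]' >/dev/null
python3 jig.py 35 0 150
```

```text
t 27.62 at [0.5084 0.0233 0.1837] F [-0.5  0.6 -0.6] op 0.693 turn [-0.0032  0.0004  0.0046] shift [-0.7 33.7 -2.1] toolx [-0.137  0.991  0.   ] toolz [-0.991 -0.137 -0.   ] q6 -1.87
TCP in jig mm [32.9  0.7] F jig [-0.4  0.6] tau [-0.06  0.06  0.02]
```

Correct laterally, drop to just above the packers, and settle to measure.

```bash
python3 -m inch '[{"ax":0,"ay":0,"az":0,"x":-0.7,"y":10,"z":-2.1,"hand":1},{"ax":0,"ay":0,"az":0,"x":0,"y":10,"z":0,"hand":1},{"ax":0,"ay":0,"az":0,"x":0,"y":0,"z":0,"hand":1},{"ax":0,"ay":0,"az":0,"x":0,"y":0,"z":0,"hand":1}]' >/dev/null
python3 jig.py 35 0 140
python3 - <<'E'
from h import *
c=grab("wrist");cv2.imwrite("pics/g6.png",c["img"])
cv2.imwrite("pics/g6c.png",cv2.resize(c["img"][190:400,210:440],(657,600),interpolation=2))
E
```

```text
t 27.95 at [0.5094 0.0222 0.1623] F [ 0.   0.1 -1.2] op 0.688 turn [-0.0068 -0.0022  0.006 ] shift [ 0.5 22.3 -1.2] toolx [-0.137  0.991  0.   ] toolz [-0.991 -0.137 -0.   ] q6 -1.87
TCP in jig mm [33.8 -0.5] F jig [0.  0.1] tau [-0.02 -0.03  0.04]
```

View pics/g6c.png

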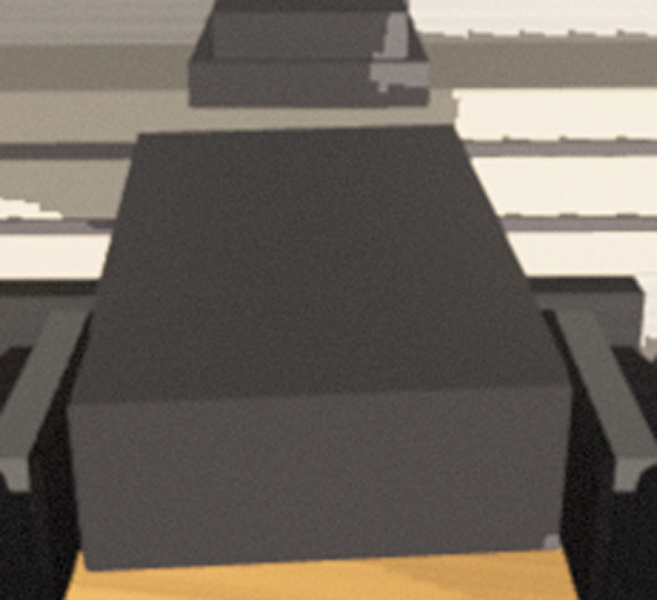

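```bash
python3 - <<'E'
import cv2,numpy as np
from h import *
E
python3 -m inch '[{"ax":-0.003,"ay":0.028,"az":0.003,"x":0.3,"y":0,"z":-1.7,"hand":1},{"ax":0,"ay":0,"az":0,"x":0,"y":10,"z":0,"hand":1},{"ax":0,"ay":0,"az":0,"x":0,"y":0,"z":0,"hand":1},{"ax":0,"ay":0,"az":0,"x":0,"y":0,"z":0,"hand":1}]' >/dev/null
python3 - <<'E'
from h import *
c=grab("wrist");s=get_state();g=cv2.GaussianBlur(cv2.cvtColor(c["img"],cv2.COLOR_BGR2GRAY),(3,1),0)
J=np.array([.4759,.0181]);th=.1376;Q=np.array([[np.cos(th),-np.sin(th)],[np.sin(th),np.cos(th)]])
jl=lambda w:(Q.T@(w[:2]-J)*1e3).round(1)
zb=s["eef_pos"][2]-.0506;print(s["eef_pos"],zb,jl(s["eef_pos"]))
for col in(275,300,345):
    print(col,g[215:250,col].tolist())
for r in range(220,244,4):print(r,"packer top",jl(onz(c,(322,r),.096)),"wedge tip",jl(onz(c,(322,r),zb)))
E
```

```text
[0.51164852 0.02357968 0.15352405] 0.10292404808437061 [36.2  0.5]
275 [84, 80, 84, 82, 83, 85, 83, 80, 80, 83, 80, 83, 82, 83, 110, 142, 156, 157, 154, 156, 131, 91, 66, 69, 67, 68, 68, 69, 68, 67, 71, 67, 69, 68, 68]
300 [81, 82, 82, 82, 82, 81, 82, 82, 83, 83, 80, 85, 81, 91, 136, 156, 156, 155, 157, 148, 109, 69, 66, 68, 67, 66, 67, 67, 66, 66, 68, 66, 66, 66, 66]
345 [128, 128, 131, 129, 128, 127, 134, 137, 135, 133, 120, 97, 97, 138, 156, 157, 156, 155, 135, 93, 71, 70, 69, 68, 68, 69, 68, 68, 69, 69, 69, 70, 72, 69, 69]
220 packer top [16.3  1.4] wedge tip [14.3  1.4]
224 packer top [18.6  1.3] wedge tip [16.6  1.3]
228 packer top [21.   1.2] wedge tip [18.9  1.3]
232 packer top [23.4  1.1] wedge tip [21.2  1.2]
236 packer top [25.8  1.1] wedge tip [23.5  1.1]
240 packer top [28.3  1. ] wedge tip [25.9  1.1]
```

```bash
python3 -m inch '[{"ax":0,"ay":0.015,"az":0,"x":0,"y":8,"z":0,"hand":1},{"ax":0,"ay":0,"az":0,"x":0,"y":8,"z":0,"hand":1},{"ax":0,"ay":0,"az":0,"x":0,"y":8,"z":0,"hand":1},{"ax":0,"ay":0,"az":0,"x":0,"y":0,"z":0,"hand":1}]' >/dev/null
python3 jig.py 35 0 110
python3 -m inch '[{"ax":0,"ay":0,"az":0,"x":0,"y":3,"z":1,"hand":1},{"ax":0,"ay":0,"az":0,"x":0,"y":3,"z":1,"hand":1},{"ax":0,"ay":0,"az":0,"x":0,"y":0,"z":0,"hand":1}]' >/dev/null
python3 jig.py 35 0 110
```

```text
t 28.72 at [0.5111 0.0238 0.1277] F [ 0.4 -0.1 -2. ] op 0.689 turn [-0.0028 -0.0431  0.0026] shift [-0.9 17.7  0.6] toolx [-0.137  0.991  0.   ] toolz [-0.991 -0.137 -0.   ] q6 -1.82
TCP in jig mm [35.6  0.9] F jig [ 0.4 -0.2] tau [ 0.03 -0.19 -0.01]
t 28.97 at [0.5105 0.0235 0.124 ] F [ 1.9 -0.1 -0.3] op 0.694 turn [ 0.0011 -0.0433  0.0017] shift [-0.6 14.   0. ] toolx [-0.137  0.991  0.   ] toolz [-0.991 -0.137 -0.   ] q6 -1.82
TCP in jig mm [35.   0.6] F jig [ 1.8 -0.4] tau [ 0.   -0.37  0.  ]
```

```bash
python3 -m inch '[{"ax":0,"ay":0,"az":0,"x":0,"y":4,"z":1,"hand":1},{"ax":0,"ay":0,"az":0,"x":0,"y":4,"z":0,"hand":1},{"ax":0,"ay":0,"az":0,"x":0,"y":0,"z":0,"hand":1}]' >/dev/null
python3 jig.py 35 0 110
python3 -m inch '[{"ax":0,"ay":0,"az":0,"x":0,"y":4,"z":0,"hand":1},{"ax":0,"ay":0,"az":0,"x":0,"y":4,"z":0,"hand":1},{"ax":0,"ay":0,"az":0,"x":0,"y":0,"z":0,"hand":1}]' >/dev/null
python3 jig.py 35 0 110
python3 -m inch '[{"ax":0,"ay":0,"az":0,"x":0,"y":2,"z":0,"hand":1},{"ax":0,"ay":0,"az":0,"x":0,"y":2,"z":0,"hand":1},{"ax":0,"ay":0,"az":0,"x":0,"y":0,"z":0,"hand":1}]' >/dev/null
python3 jig.py 35 0 100
```

```text
t 29.22 at [0.51   0.0234 0.1162] F [ 4.7  0.8 -0.6] op 0.691 turn [ 0.0025 -0.0433  0.0015] shift [-0.5  6.2 -0.5] toolx [-0.137  0.991  0.   ] toolz [-0.991 -0.137 -0.   ] q6 -1.82
TCP in jig mm [34.5  0.5] F jig [4.8 0.2] tau [ 0.04 -0.86  0.14]
t 29.47 at [0.5099 0.0234 0.1079] F [ 5.4  0.3 -1.8] op 0.689 turn [ 0.0021 -0.0434  0.0016] shift [-0.6 -2.1 -0.6] toolx [-0.137  0.991  0.   ] toolz [-0.991 -0.137 -0.   ] q6 -1.82
TCP in jig mm [34.4  0.6] F jig [ 5.4 -0.5] tau [ 0.1  -1.21  0.09]
t 29.72 at [0.5101 0.0234 0.1043] F [ 6.3 -0.2 -0.8] op 0.69 turn [ 0.0023 -0.0434  0.0015] shift [-0.6  4.3 -0.4] toolx [-0.137  0.991  0.   ] toolz [-0.991 -0.137 -0.   ] q6 -1.82
TCP in jig mm [34.6  0.6] F jig [ 6.2 -1. ] tau [ 0.09 -1.3   0.1 ]
```

```bash
for i in 1; do python3 -m inch '[{"ax":0,"ay":0,"az":0,"x":0,"y":2,"z":0,"hand":1},{"ax":0,"ay":0,"az":0,"x":0,"y":2,"z":0,"hand":1},{"ax":0,"ay":0,"az":0,"x":0,"y":0,"z":0,"hand":1}]' 80 >/dev/null; done
python3 jig.py 35 0 100
python3 -m inch '[{"ax":0,"ay":0,"az":0,"x":0,"y":2,"z":0,"hand":1},{"ax":0,"ay":0,"az":0,"x":0,"y":0,"z":0,"hand":1}]' >/dev/null
python3 jig.py 35 0 100
python3 -m inch '[{"ax":0,"ay":0,"az":0,"x":0,"y":2,"z":0,"hand":1},{"ax":0,"ay":0,"az":0,"x":0,"y":0,"z":0,"hand":1}]' >/dev/null
python3 jig.py 35 0 100
```

```text
t 29.97 at [0.5104 0.0233 0.1009] F [6.2 1.8 2.2] op 0.688 turn [ 0.0028 -0.0431  0.0013] shift [-0.5  0.9 -0.1] toolx [-0.137  0.991  0.   ] toolz [-0.991 -0.137 -0.   ] q6 -1.82
TCP in jig mm [34.9  0.5] F jig [6.4 1. ] tau [ 0.1  -1.18  0.16]
t 30.13 at [0.5106 0.0232 0.0993] F [5.6 0.5 3.9] op 0.69 turn [ 0.0031 -0.0429  0.001 ] shift [-0.3 -0.7  0. ] toolx [-0.137  0.991  0.   ] toolz [-0.991 -0.137 -0.   ] q6 -1.82
TCP in jig mm [35.   0.3] F jig [ 5.6 -0.3] tau [ 0.1  -1.09  0.22]
t 30.3 at [0.5107 0.0231 0.0977] F [4.5 0.8 6.4] op 0.689 turn [ 0.0033 -0.0427  0.0007] shift [-0.2 -2.3  0.2] toolx [-0.137  0.991  0.   ] toolz [-0.991 -0.137 -0.   ] q6 -1.82
TCP in jig mm [35.2  0.2] F jig [4.5 0.2] tau [ 0.06 -0.98  0.26]
```

```bash
python3 -m inch '[{"ax":0,"ay":0,"az":0,"x":0,"y":2,"z":0.3,"hand":1},{"ax":0,"ay":0,"az":0,"x":0,"y":0,"z":0,"hand":1}]' >/dev/null
python3 jig.py 35 0 100
python3 -m inch '[{"ax":0,"ay":0,"az":0,"x":0,"y":2,"z":0.3,"hand":1},{"ax":0,"ay":0,"az":0,"x":0,"y":0,"z":0,"hand":1}]' >/dev/null
python3 jig.py 35 0 100
python3 -m inch '[{"ax":0,"ay":0,"az":0,"x":0,"y":1.5,"z":0.3,"hand":1},{"ax":0,"ay":0,"az":0,"x":0,"y":0,"z":0,"hand":1}]' >/dev/null
python3 jig.py 35 0 100
```

```text
t 30.47 at [0.5108 0.023  0.0962] F [3.8 0.3 7.7] op 0.69 turn [ 0.004  -0.0424  0.0004] shift [-0.1 -3.8  0.2] toolx [-0.137  0.991  0.   ] toolz [-0.991 -0.137 -0.   ] q6 -1.82
TCP in jig mm [35.2  0.1] F jig [ 3.8 -0.2] tau [ 0.07 -0.99  0.29]
t 30.63 at [0.5109 0.0229 0.0948] F [4.5 0.4 9.8] op 0.685 turn [ 0.0048 -0.0423  0.    ] shift [ 0.  -5.2  0.3] toolx [-0.137  0.991  0.   ] toolz [-0.991 -0.137 -0.   ] q6 -1.82
TCP in jig mm [35.3 -0. ] F jig [ 4.5 -0.3] tau [ 0.06 -0.86  0.32]
t 30.8 at [0.511  0.0228 0.0939] F [ 3.7 -0.3 11.8] op 0.69 turn [ 0.0054 -0.0422 -0.0002] shift [ 0.1 -6.1  0.4] toolx [-0.137  0.991  0.   ] toolz [-0.991 -0.137 -0.   ] q6 -1.82
TCP in jig mm [35.4 -0.1] F jig [ 3.6 -0.8] tau [ 0.09 -0.8   0.33]
```

```bash
python3 -m inch '[{"ax":0,"ay":0,"az":0,"x":0,"y":1.5,"z":0.5,"hand":1},{"ax":0,"ay":0,"az":0,"x":0,"y":0,"z":0.5,"hand":1},{"ax":0,"ay":0,"az":0,"x":0,"y":0,"z":0,"hand":1}]' >/dev/null
python3 jig.py 35 0 100
python3 -m inch '[{"ax":0,"ay":0,"az":0,"x":0,"y":0,"z":0.5,"hand":1},{"ax":0,"ay":0,"az":0,"x":0,"y":0,"z":0,"hand":1},{"ax":0,"ay":0,"az":0,"x":0,"y":0,"z":0,"hand":1},{"ax":0,"ay":0,"az":0,"x":0,"y":0,"z":0,"hand":1}]' >/dev/null
python3 jig.py 35 0 100
python3 -m inch '[{"ax":0,"ay":0,"az":0,"x":0,"y":0,"z":0,"hand":1},{"ax":0,"ay":0,"az":0,"x":0,"y":0,"z":0,"hand":1},{"ax":0,"ay":0,"az":0,"x":0,"y":0,"z":0,"hand":1},{"ax":0,"ay":0,"az":0,"x":0,"y":0,"z":0,"hand":1}]' >/dev/null
python3 jig.py 35 0 100
python3 - <<'E'
from h import *
c=grab("wrist");cv2.imwrite("pics/end.png",c["img"])
# has the wedge slipped in the fingers? top face rows in the wrist image vs before (328 near, 385.5 far)
g=cv2.GaussianBlur(cv2.cvtColor(c["img"],cv2.COLOR_BGR2GRAY),(5,1),0);print(g[215:240,322].tolist(),g[310:400,322].tolist())
d=cv2.imread("pics/g6.png",0);d=cv2.GaussianBlur(d,(5,1),0);print(d[310:400,322].tolist())
E
```

```text
t 31.05 at [0.5107 0.0227 0.0929] F [ 5.4  0.2 12.9] op 0.688 turn [ 0.0075 -0.042  -0.0006] shift [ 0.2 -7.1  0.1] toolx [-0.137  0.991  0.   ] toolz [-0.991 -0.137 -0.   ] q6 -1.82
TCP in jig mm [35.1 -0.2] F jig [ 5.4 -0.6] tau [ 0.12 -1.    0.45]
t 31.38 at [0.5105 0.0226 0.0929] F [ 4.9  0.  11.4] op 0.693 turn [ 0.0083 -0.042  -0.0007] shift [ 0.2 -7.1 -0.1] toolx [-0.137  0.991  0.   ] toolz [-0.991 -0.137 -0.   ] q6 -1.82
TCP in jig mm [34.9 -0.2] F jig [ 4.9 -0.6] tau [ 0.2  -1.12  0.37]
t 31.72 at [0.5105 0.0227 0.0929] F [ 4.5  0.6 11.8] op 0.692 turn [ 0.0082 -0.042  -0.0007] shift [ 0.2 -7.1 -0.1] toolx [-0.137  0.991  0.   ] toolz [-0.991 -0.137 -0.   ] q6 -1.82
TCP in jig mm [34.9 -0.2] F jig [ 4.5 -0.1] tau [ 0.2  -1.17  0.35]
[63, 67, 64, 67, 66, 65, 66, 68, 66, 63, 66, 76, 82, 82, 83, 82, 83, 83, 82, 82, 83, 83, 80, 80, 82] [65, 67, 65, 65, 68, 66, 64, 67, 66, 66, 64, 65, 66, 66, 64, 67, 67, 70, 80, 82, 83, 82, 83, 83, 80, 82, 82, 81, 81, 84, 81, 82, 80, 82, 82, 82, 80, 82, 82, 81, 83, 81, 80, 79, 81, 81, 80, 82, 80, 82, 81, 82, 83, 80, 81, 79, 82, 83, 81, 82, 81, 81, 79, 81, 82, 82, 80, 80, 82, 82, 79, 82, 79, 80, 79, 89, 175, 229, 233, 232, 231, 233, 230, 230, 230, 230, 230, 229, 228, 231]
[65, 62, 64, 63, 62, 65, 66, 65, 63, 64, 65, 61, 64, 64, 62, 65, 63, 65, 72, 77, 78, 76, 79, 78, 75, 80, 78, 79, 77, 78, 77, 79, 78, 78, 77, 79, 77, 79, 76, 78, 77, 79, 79, 79, 78, 76, 78, 79, 79, 78, 78, 78, 78, 78, 78, 77, 76, 78, 80, 78, 79, 79, 78, 77, 79, 79, 77, 78, 78, 78, 76, 78, 78, 78, 77, 83, 143, 178, 180, 178, 181, 180, 181, 181, 182, 180, 183, 182, 180, 178]
```

```bash
python3 -c "
from plant import *
print(sign_off());s=get_state();print(s['time'],s['contact_force'],s['eef_pos'])"
```

```text
the job is handed in; nothing more can be done
None
the job is handed in; nothing more can be done
```

The job is handed in, with the arm still gripping the wedge and the stack tight. `sign_off` gave no verdict.

**What I did**
- **Hold-down arm:** I swung it from about -1.53 to about -0.14 rad. A picture after letting go showed the pad over the profile.
- **Packers:** I measured a gap of about 27 to 28 mm, so I used both. The short packer stands against the fence and the long one beside it. Their far face measured 20 to 21 mm from the fence.
- **Wedge:** I pushed it down between the long packer and the profile until it jammed.

**Last checks**
- **Push and lean:** About 12 N down and 4.5 N towards the fence, steady over the last 0.7 s. The lean is just under the suggested 5 to 8 N.
- **Depth:** The wedge tip is about 42 mm above the table, so 32 mm clear of the base plate. The wedge went about 9 mm past first contact, which means the profile yielded about 3 mm (roughly 8 N).
- **Grip:** The wedge had not slipped in the fingers (opening 0.69, 80 N grip). The tool was upright to within 0.01 rad.
- **Time:** The clock stood at about 32 s of the 72 s allowed.

**What failed or disagreed**
- **First knob grasp:** It failed because the shut fingers came down on top of the knob. A touch on the table showed the fingertips about 11 mm behind the reported TCP, not 11 mm ahead as described, and I used that from then on.
- **Gap width:** The gap readings differed by about 1 mm between views.
- **Wedge yaw:** The wedge sat about 2° turned in the grip, which I corrected by turning the tool.
- **Not checked at the end:** I did not look at the hold-down arm again after the packers and wedge went in, and did not check the mug, tape roll and tub. I made no deliberate contact with any of them.

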